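# Spare idler to the mark, then hold the belt sander's tensioner back

### The job

I am about to swap the idler on the bench sander. Hook the blue hanger with the spare roller onto the yellow sleeve of the rail, slide it along the rail, without lifting it off, to the red mark and let it hang there. Then push the sander's sprung tensioner arm by its orange post, past the click of the red pawl and right back to its rubber stop, and finish while still holding it back there; leave the other things on the table where they are.

Things in the scene. Friction and masses are not known exactly. Their poses are not given: they have to be found in the camera images.
- hanger: Blue hanger standing on its aluminium idler roller (52 mm across, 22 high); 220 g, 144 mm tall. Origin: centre of the underside, z up. Its upside-down J hook is 16 mm wide along y: stem 5 mm thick on the -x side, flat inner top at height 100 mm, tip on the +x side reaching down to 78 mm, gap 22 mm. The hook goes onto the rail from straight above, rail along the hanger's y (either way round)
- hanger_tab (a point): point on the hanger's grip tab, a blue upright block 18 x 18 mm (sides along the hanger's x and y) from 106 to 144 mm above the hanger's origin; this point is 130 mm above the origin
- hanger_hook (a point): where the rail's centre line lies in the hook when it hangs: 94 mm above the hanger's origin, 6 mm below the hook's inner top
- rail: horizontal steel bar 12 mm in diameter, 340 mm long along its y axis, its centre line 150 mm above the table, on two posts 14 mm thick at its ends (posts reach 156 mm). Origin: on the table below the bar's middle. The bar is free over its whole length between the posts; fixed
- load_zone (a point): centre of the yellow sleeve (70 mm long) painted on the rail, on the bar's centre line, 110 mm from its middle towards +y (the rail's left end seen from the robot)
- mark_point (a point): centre of the red mark (band 30 mm long on the rail; a red strip on the table lies below it), on the bar's centre line, at 30 to 120 mm from the bar's middle towards -y
- sander: bench belt sander lying flat with its belt off: grey housing 220 x 330 mm, dark deck 60 mm above the table; nothing on it is higher than 135 mm above the table. Origin: on the table, 10 mm to the +y side of the housing's centre; fixed
- pivot (a point): pivot of the tensioner arm, on the deck (60 mm above the table); the arm turns about the vertical line through it
- tensioner (a joint): Tensioner arm angle in rad: 0 at rest (arm 0.26 anticlockwise of the sander's +y), grows clockwise from above, so the post moves roughly away from the robot, to 0.52 at the rubber stop. Its spring pushes back with about 5 N at the post at 0, 10 N at 0.52. The pawl clicks at about 0.40; let go, the arm then falls back to about 0.39, which is too little: hold it at the stop
- push_post: Orange upright post (a turning sleeve) on the tensioner arm, 18 mm in diameter, 138 mm from the pivot, top 135 mm above the table; push it with the fingers or pinch it. Origin: centre of its foot, 80 mm above the table, 2 mm below the arm's top. The arm's idler roller (52 mm across, top at 105 mm) is centred 70 mm from the pivot
- post_mid (a point): point on the axis of the orange post, 112 mm above the table
- pawl (a joint): travel in m of the red sprung pawl slider on the deck: about 0 at rest, up to 0.006 while the tooth lifts it, snapping back to about 0 when it clicks
- glue: bystander, leave alone: yellow glue bottle, 40 mm across and 110 mm tall, red cap
- jar: bystander, leave alone: glass jar with steel cap, 56 mm across and 65 mm tall
- screwdriver: bystander, leave alone: screwdriver with green handle, lying
- spanner: bystander, leave alone: steel spanner, lying
- servo: bystander, leave alone: small black servo block, 55 x 20 x 44 mm, white disc on top
- rib: bystander, leave alone: flat plywood wing rib, 150 x 44 x 5 mm, lying
Not all that is in view belongs to the job. Of the things shaped like the hanger, the blue one is meant.

How it is judged:
On the way, in this order (a step that is already met when the one before it is completed fails the run):
1. the hanger is hooked over the yellow sleeve of the rail (x of hanger_hook in the frame of load_zone between -0.009 and 0.009 m and z of hanger_hook in the frame of load_zone between -0.008 and 0.008 m and y of hanger_hook in the frame of load_zone between -0.042 and 0.042 m), for 0.2 s.
2. the hanger, still hooked on, slides past the middle of the rail (x of hanger_hook in the frame of load_zone between -0.009 and 0.009 m and z of hanger_hook in the frame of load_zone between -0.008 and 0.008 m and y of hanger_hook in the frame of load_zone between -0.115 and -0.05 m), for 0.04 s.
3. the hanger hangs from the rail at the red mark, let go (x of hanger_hook in the frame of load_zone between -0.009 and 0.009 m and z of hanger_hook in the frame of load_zone between -0.008 and 0.008 m and y of hanger_hook in the frame of mark_point between -0.012 and 0.012 m and contact force between hanger and rail above 0.5 N and contact force between the fingers and hanger below 0.1 N), for 0.2 s.
4. the tensioner arm has been pushed past the click of the pawl (value of joint tensioner above 0.42 rad and value of joint pawl below 0.003 m), for 0.1 s.
At the end, for the whole second after the job is handed in: The hanger hangs at rest from the rail alone, its hook within 12 mm of the red mark along the rail; the tensioner arm is past the click and held by the fingers on the orange post (more than 3 N) within 0.06 rad (8 mm at the post) of its stop, through the last second (x of hanger_hook in the frame of load_zone between -0.009 and 0.009 m and z of hanger_hook in the frame of load_zone between -0.008 and 0.008 m and y of hanger_hook in the frame of mark_point between -0.012 and 0.012 m and contact force between hanger and rail above 0.5 N and contact force between the arm and hanger below 0.1 N and linear speed of hanger below 0.05 m/s and value of joint tensioner above 0.46 rad and value of joint pawl below 0.003 m and contact force between the fingers and push_post above 3 N); the arm keeps its last pose, push and grip.
It fails at once if a bystander is moved more than 30 mm (distance of any of glue, jar, screwdriver, spanner, servo, rib from where it was at the start of the episode above 0.03 m).
It fails at once if the hanger is lifted off or put onto the rail anywhere but at the yellow sleeve (x of hanger_hook in the frame of load_zone between -0.009 and 0.009 m and y of hanger_hook in the frame of load_zone between -0.27 and -0.05 m and z of hanger_hook in the frame of load_zone between 0.012 and 0.03 m).
It also fails if it takes over 51 s, if anything falls off the work surface, if the arm or the gripper's body presses on something with over 40 N, if the wrist force passes 120 N, or if a joint passes its speed limit or range.

### The arm

A 6-joint arm with a two-finger parallel gripper is mounted at the origin on the work surface. World frame = base frame: x ahead of the robot, y to its left, z up, the work surface at z = 0. Lengths are in m, angles in rad, forces in N, time in s.
With the tool pointing down it reaches from about 0.3 to 0.875 m from the base axis. Payload 6.4 kg.
Tool frame: the origin (TCP) lies between the finger pads; the fingertips stand ahead of it and the grasp point (between the pads) is the TCP (tcp_to_tips is the z of the fingertips in the tool frame, in m); z points along the fingers, y is the direction in which the jaws open and shut (so a half turn about z gives the same grasp; the last joint's range is limited). The gripper opens to 85 mm and grips with 20 to 120 N. Pads are 22 mm wide; open, the fingers measure 114 mm over their backs; the gripper's body (76 mm by 85 mm) begins 54 mm behind the grasp point. The pads swing forward as they close: fully open they stand 13 mm farther back than shut.
Start: joints at [1.103, 0.181, 1.607, -0, 1.354, -0.206], TCP at [0.149, 0.555, 0.218] pointing down, gripper open.
Joint ranges: [-2.99, 2.99], [-0.89, 2.07], [0.3, 2.58], [-1.14, 4.28], [0, 2.63], [-3.12, 3.12]. Speed limits (rad/s): [2.57, 2.57, 3.01, 3.14, 3.14, 3.14].

### API

Orientations are given as a unit quaternion [x, y, z, w].
In Python, from rig import * gives the robot as it stands. The module is installed in compiled form; this text tells all that it offers.
- The arm moves only by the shell command python3 -m inch 'ROWS' [FORCE]. ROWS is JSON, a list of rows, each a list of 3 entries, a list of its own where there are three numbers: the closure in counts, from 0 (fully open) to 255 (shut), then the shift along the tool's x, y, z in mm, then the turn about the tool's z in rad. A call has 1 to 20 rows; each row is the pose to reach, as a shift and turn from the pose commanded when the call began, along the tool's axes at that moment; what a row does not reach only later rows make up. A row lasts 1/12 s, in which the tool goes at most 41.7 mm and 7.16 degrees, less where a joint would pass 70% of its speed; a pose out of reach is approached as far as the arm can. A call with a gripper value outside its range is refused whole. The fingers move at their own pace and stop on an object; FORCE is the grip in N (left out, the last holds). Time passes only in rows, so rows that repeat a pose let the fingers close. It gives the time, the measured TCP pose, the force and the opening at its end, in the units of the state.
- state(): the state, without advancing time (a new reading comes with each control period).
- get_image(name): name is "side" or "top"; returns a dict with "image" (420x560x3 uint8, blue, green, red), "depth" (420x560 float32, m along the optical axis (not along the pixel's ray), 0 where there is no reading), "camera_matrix" (3x3 intrinsics, pixels), "k1" (the pictures are not rectified: a ray, as slopes to the right and down, at radius r is drawn at 1 + k1 r^2 times it, then the intrinsics apply), "rvec" (rotation vector, rad) and "tvec" (3), from world to camera coordinates, as OpenCV has them. Camera axes: x right, y down, z forward; pixel columns grow to the right and rows downward; lengths in m; the calibration is good to about 2 mm. A picture is of the moment at which its call begins.
- finish_job(): hands the job in, once; it reports no verdict.
The state is a dict: "clock": time; "q": joint angles; "joint_velocities": joint speeds; "effort": joint torques, N m; "tcp_pos": TCP position; "ee_rot": TCP orientation; "contact_force": force on the tool from outside, world axes, zero at the start; "ft_torque": the same for the moment, N m; "grip_width": opening from 0.0 (shut) to 1.0 (fully open).
Only numpy, scipy, OpenCV 4.12 (cv2) and the standard library are available. Lean on these libraries where they do the work, as an engineer would, in place of code of your own. Each camera call takes 0.05 s, during which the arm holds its last target.

## Working session

There is one attempt and no reset: what is moved stays moved. The work goes in short steps, Python scripts to look and compute and a shell command to move; the robot and the scene stay as the last step left them, time stands still between calls to the robot, and variables do not carry over. Pictures are saved under pics/ and viewed, and the job is handed in when it is done.

```bash
mkdir -p pics; ls
cat > h.py <<'E'
import numpy as np, cv2
from rig import *
def grab(n):
    d=get_image(n); R=cv2.Rodrigues(np.array(d["rvec"],float))[0]; t=np.array(d["tvec"],float).ravel()
    d["R"]=R; d["t"]=t; d["C"]=-R.T@t; return d
def ray(d,u,v):
    K=np.array(d["camera_matrix"]); k=d["k1"]
    xd=np.array([(u-K[0,2])/K[0,0],(v-K[1,2])/K[1,1]])
    p=cv2.undistortPoints(np.array([[[u,v]]],float),K,np.array([k,0,0,0,0.]))[0,0]
    return d["R"].T@np.array([p[0],p[1],1.0])
def plane(d,u,v,z):
    r=ray(d,u,v); s=(z-d["C"][2])/r[2]; return d["C"]+s*r
def dep(d,u,v):
    return d["C"]+d["depth"][int(v),int(u)]*ray(d,u,v)
def proj(d,P):
    p,_=cv2.projectPoints(np.array(P,float).reshape(-1,1,3),np.array(d["rvec"],float),d["t"],np.array(d["camera_matrix"],float),np.array([d["k1"],0,0,0,0.]))
    return p[:,0]
def cloud(d):
    K=np.array(d["camera_matrix"]);h,w=d["depth"].shape
    vv,uu=np.mgrid[0:h,0:w]
    p=cv2.undistortPoints(np.stack([uu,vv],-1).reshape(-1,1,2).astype(float),K,np.array([d["k1"],0,0,0,0.]))[:,0]
    r=np.c_[p,np.ones(len(p))]*d["depth"].reshape(-1,1)
    return (r@d["R"]+d["C"]).reshape(h,w,3)
E
python3 - <<'E'
from h import *
s=state(); print(s)
for n in("side","top"):
    d=grab(n); cv2.imwrite(f"pics/{n}0.png",d["image"]); print(n,d["C"],d["R"][2],d["camera_matrix"],d["k1"])
    np.savez(f"{n}0.npz",**d)
E
```

```text
pics
{'clock': 0.0, 'q': array([ 1.10272400e+00,  1.81532242e-01,  1.60803794e+00, -2.98527929e-05,
        1.35380613e+00, -2.06316371e-01]), 'joint_velocities': array([-0.00063888, -0.00100397, -0.00131215, -0.00036132,  0.00016269,
       -0.00108878]), 'effort': array([-3.15775236e-03, -4.44883239e+01, -3.51322961e+01, -4.89334252e-04,
        9.37219273e-03, -6.31889634e-06]), 'tcp_pos': array([0.14852498, 0.55487218, 0.21737467]), 'ee_rot': array([ 1.30501411e-01,  9.91447722e-01, -8.46425540e-04, -2.81299485e-04]), 'contact_force': array([ 0.01112327,  0.44111159, -0.06091235]), 'ft_torque': array([ 0.05455463,  0.02814122, -0.01184232]), 'grip_width': 0.998850638218773}
side [ 0.28455526 -1.02323672  0.77900561] [ 0.18732662  0.81923448 -0.54199963] [[543.90624819   0.         280.53372745]
 [  0.         543.90624819 199.4449669 ]
 [  0.           0.           1.        ]] -0.00157927854274411
top [ 0.41558861 -0.03573321  1.24975954] [ 8.48708493e-02  1.58793019e-04 -9.96391948e-01] [[482.06965148   0.         281.00893432]
 [  0.         482.06965148 207.40279266]
 [  0.           0.           1.        ]] 0.04988338237783198
```

View pics/side0.png

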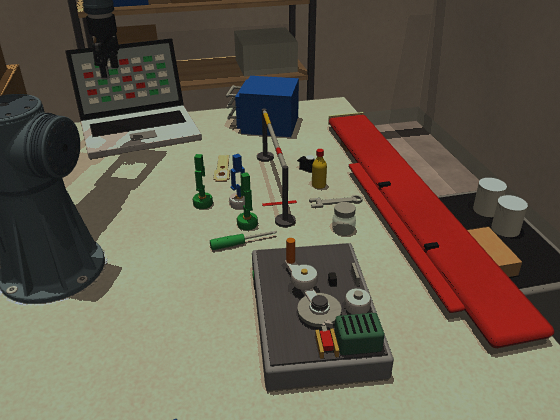

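View pics/top0.png

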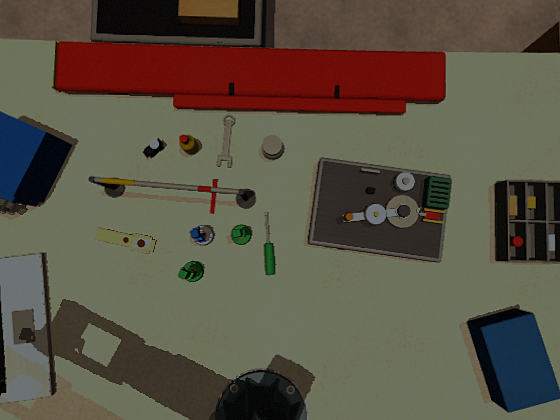

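Run:
```python
from h import *
t=np.load("top0.npz")["image"]; s=np.load("side0.npz")["image"]
a=cv2.resize(t[200:300,80:290],None,fx=3.8,fy=3.8,interpolation=cv2.INTER_CUBIC)
b=cv2.resize(s[90:240,180:380],None,fx=4,fy=4,interpolation=cv2.INTER_CUBIC)
cv2.imwrite("pics/ta.png",a);cv2.imwrite("pics/sb.png",b)
c=cv2.resize(t[150:270,300:460],None,fx=5,fy=5,interpolation=cv2.INTER_CUBIC)
cv2.imwrite("pics/tc.png",c)
```

```text
(no output)
```

View pics/ta.png

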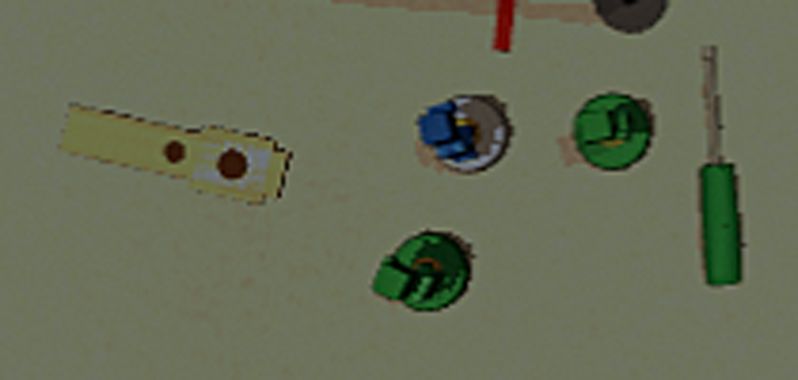

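View pics/sb.png

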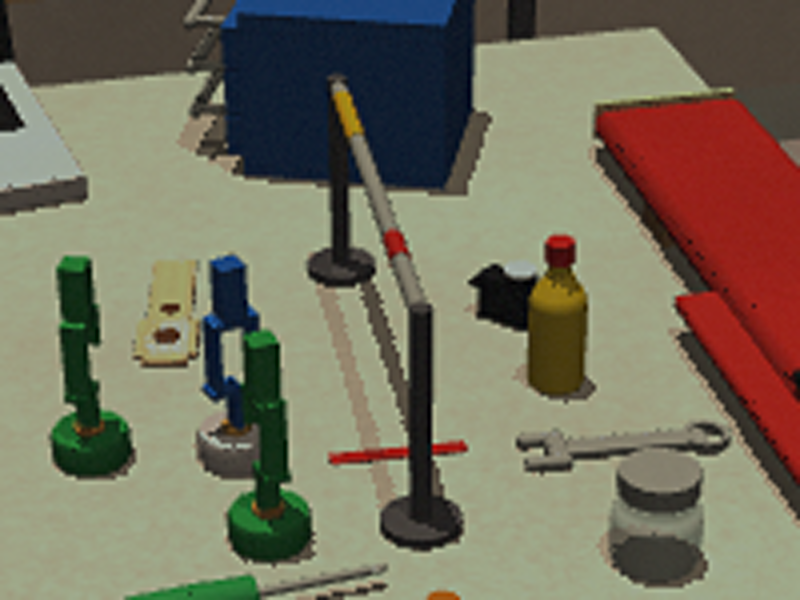

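View pics/tc.png

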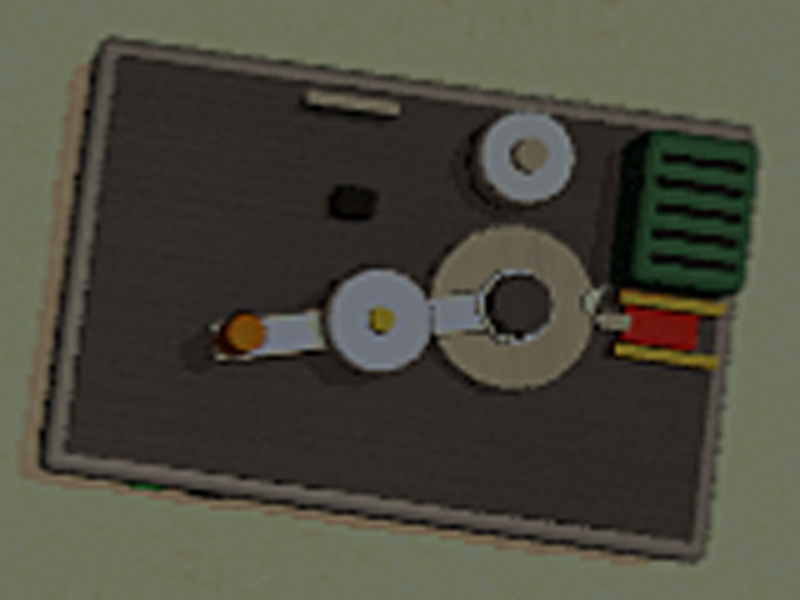

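Run:
```python
from h import *
try: print("tips",tcp_to_tips)
except Exception as e: print(e)
for n in("top","side"):
    d=dict(np.load(f"{n}0.npz")); P=cloud(d); im=d["image"].astype(int); b,g,r=im[...,0],im[...,1],im[...,2]
    def rep(nm,m):
        q=P[m&(d["depth"]>0)]
        if len(q)<4: print(n,nm,len(q));return q
        vv,uu=np.nonzero(m)
        print(n,nm,len(q),"px",uu.mean().round(1),vv.mean().round(1),"mean",q.mean(0).round(4),"min",q.min(0).round(3),"max",q.max(0).round(3)); return q
    blue=(b>1.6*g)&(b>1.5*r)&(b>50)
    X,Y,Z=P[...,0],P[...,1],P[...,2]
    near=(X>0.2)&(X<0.5)&(Y>-.1)&(Y<.3)
    q=rep("blue",blue&near)
    q=rep("tabtop",blue&near&(Z>.138))
    if n=="top":
        rc=cv2.minAreaRect(q[:,:2].astype(np.float32)*1000);print(rc)
        q=rep("tabupper",blue&near&(Z>.112)); print(cv2.minAreaRect(q[:,:2].astype(np.float32)*1000))
    yel=(r>1.6*b)&(g>1.3*b)&(r>90)
    q=rep("sleeve",yel&(Z>.13)&(Z<.17)&(X>.3)&(X<.65)&(Y>0))
    red=(r>2*g)&(r>2*b)&(r>80)
    q=rep("mark",red&(Z>.13)&(Z<.17)&(X>.3)&(X<.6)&(Y>-.1))
    q=rep("strip",red&(Z<.02)&(X>.3)&(X<.6)&(Y>-.1))
    rail=(Z>.14)&(Z<.17)&(X>.38)&(X<.6)&(Y>-.02)&(Y<.42)&~blue
    q=rep("rail",rail)
    if len(q)>10:
        ln=cv2.fitLine(q[:,:2].astype(np.float32),cv2.DIST_HUBER,0,.01,.01).ravel(); print(ln,np.degrees(np.arctan2(ln[0],ln[1])))
        tt=(q[:,:2]-ln[2:])@ln[:2]; print(ln[2:]+tt.min()*ln[:2],ln[2:]+tt.max()*ln[:2])
    org=(r>1.25*g)&(g>1.3*b)&(r>90)&(X>.3)&(X<.6)&(Y<-.1)
    q=rep("orange",org&(Z>.09)&(Y>-.3)); q=rep("orangetop",org&(Z>.128))
    deck=(Z>.03)&(Z<.075)&(X>.2)&(X<.65)&(Y<-.1)&(Y>-.52)
    q=rep("deck",deck); print(cv2.minAreaRect(q[:,:2].astype(np.float32)*1000))
    rep("box",(b>1.3*r)&(Y>.35)&(X>.3)&(X<.8)&(Z>.02))
    gr=(g>1.5*r)&(g>1.5*b)&near&(Z>.12); rep("green",gr&(X<.34));rep("green",gr&(X>.34))
```

```text
tips 0.019
top blue 84 px 180.7 226.1 mean [0.4445 0.1608 0.1257] min [0.426 0.152 0.054] max [0.461 0.171 0.15 ]
top tabtop 53 px 171.7 221.7 mean [0.4454 0.1613 0.1448] min [0.436 0.152 0.14 ] max [0.455 0.171 0.15 ]
((445.30670166015625, 162.01138305664062), (16.953651428222656, 16.408111572265625), 17.87833023071289)
top tabupper 54 px 172.1 221.8 mean [0.4455 0.1612 0.1446] min [0.436 0.152 0.135] max [0.455 0.171 0.15 ]
((445.30670166015625, 162.01138305664062), (16.953651428222656, 16.408111572265625), 17.87833023071289)
top sleeve 190 px 135.7 182.7 mean [0.5562 0.296  0.1565] min [0.544 0.127 0.151] max [0.565 0.373 0.163]
top mark 55 px 203.8 188.3 mean [0.5476 0.1415 0.1565] min [0.542 0.127 0.152] max [0.553 0.155 0.163]
top strip 110 px 213.2 196.7 mean [0.5452 0.1414 0.0017] min [ 0.505  0.133 -0.005] max [0.592 0.149 0.007]
top rail 910 px 170.1 189.0 mean [0.5442 0.2179 0.1547] min [0.436 0.052 0.14 ] max [0.569 0.403 0.163]
[0.06610215 0.99781287 0.5526961  0.24872375] 3.7901375
[0.53957189 0.05061348] [0.5629388  0.40333737]
top orange 37 px 349.0 216.1 mean [ 0.494
[... 1348 characters left out ...]
] [0.5599933  0.39706314]
side orange 45 px 292.8 245.5 mean [ 0.4948 -0.2079  0.1297] min [ 0.485 -0.268  0.108] max [ 0.506 -0.188  0.137]
side orangetop 37 px 290.4 240.0 mean [ 0.493  -0.1959  0.1341] min [ 0.485 -0.203  0.132] max [ 0.501 -0.188  0.137]
side deck 10931 px 308.5 315.1 mean [ 0.4967 -0.3182  0.0573] min [ 0.391 -0.46   0.03 ] max [ 0.646 -0.106  0.075]
((518.0042114257812, -283.5544128417969), (333.9830017089844, 222.36412048339844), 83.56816101074219)
side box 2958 px 266.3 101.8 mean [0.6051 0.5728 0.101 ] min [0.3   0.386 0.02 ] max [0.731 0.885 0.233]
side green 0
side green 184 px 223.2 169.5 mean [0.4024 0.1137 0.1346] min [0.341 0.05  0.12 ] max [0.458 0.193 0.146]
```

Run:
```python
from h import *
out=[]
for n,(u0,u1,v0,v1) in {"top":(180,225,215,250),"side":(215,265,145,215)}.items():
    d=dict(np.load(f"{n}0.npz")); im=d["image"]; f=10 if n=="side" else 14
    c=cv2.resize(im[v0:v1,u0:u1],None,fx=f,fy=f,interpolation=cv2.INTER_NEAREST); c=cv2.convertScaleAbs(c,alpha=1.7)
    for yaw,col in((17.9,(0,0,255)),):
        a=np.radians(yaw);R=np.array([[np.cos(a),-np.sin(a)],[np.sin(a),np.cos(a)]])
        pts=[]
        for z in(.144,.106):
            for x,y in((-9,-9),(9,-9),(9,9),(-9,9)):
                p=R@[x/1e3,y/1e3]+[.445,.161]; pts.append([*p,z])
        # stem and tip
        for x in(-16,-11,11,16): pts.append([*(R@[x/1e3,0]+[.445,.161]),.078])
        for u,v in proj(d,pts): cv2.circle(c,(int((u+.5-u0)*f),int((v+.5-v0)*f)),4,col,-1)
    cv2.imwrite(f"pics/chk_{n}.png",c)
d=dict(np.load("side0.npz")); P=cloud(d); im=d["image"].astype(int); b,g,r=im[...,0],im[...,1],im[...,2]
m=(b>1.6*g)&(b>1.5*r)&(b>50)&(P[...,0]<.5)&(P[...,1]>.1)&(P[...,1]<.2)&(d["depth"]>0)
for p in P[m]:
    if p[2]<.115: print(p.round(3),end=" ")
```

```text
[0.457 0.165 0.105] [0.457 0.162 0.104] [0.459 0.162 0.104] [0.429 0.164 0.104] [0.431 0.162 0.104] [0.434 0.164 0.103] [0.436 0.158 0.106] [0.448 0.156 0.106] [0.456 0.155 0.105] [0.428 0.157 0.105] [0.43  0.156 0.105] [0.433 0.157 0.104] [0.434 0.149 0.109] [0.438 0.153 0.106] [0.43  0.155 0.103] [0.431 0.143 0.109] [0.435 0.153 0.104] [0.437 0.152 0.104] [0.435 0.147 0.069] [0.443 0.17  0.054] [0.438 0.157 0.06 ] [0.444 0.163 0.055] [0.426 0.163 0.055] [0.428 0.155 0.06 ] [0.438 0.154 0.058] [0.44  0.155 0.058] [0.443 0.157 0.056] [0.446 0.156 0.056] [0.425 0.154 0.058] [0.427 0.154 0.057] [0.43  0.152 0.058] [0.438 0.153 0.056] [0.441 0.157 0.053] [0.443 0.153 0.055] [0.426 0.147 0.058] [0.429 0.151 0.056] [0.447 0.156 0.026]
```

View pics/chk_top.png

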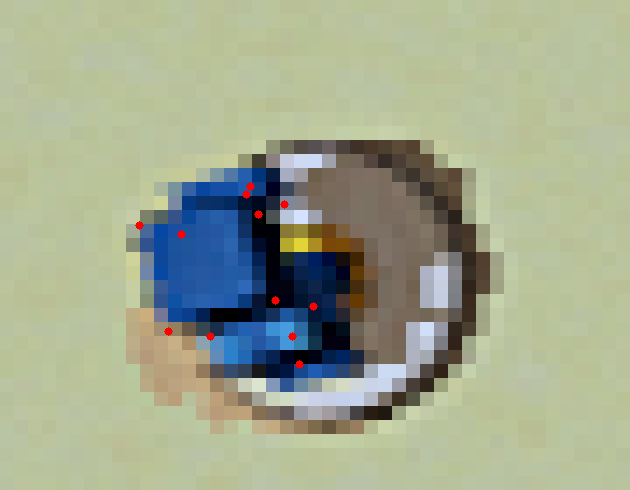

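View pics/chk_side.png

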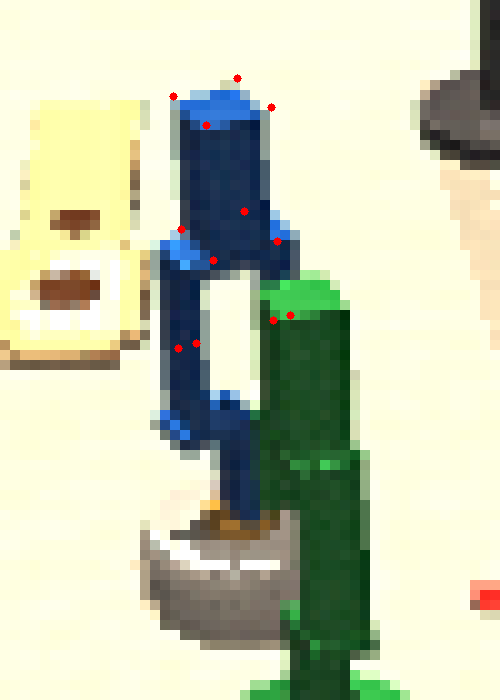

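Run:
```python
from h import *
d=dict(np.load("top0.npz")); im=d["image"].astype(int)
for v in range(225,244): print(v," ".join("%3d/%3d"%(im[v,u,0],im[v,u,2]) for u in range(188,206)))
up=cv2.resize(d["image"][215:250,180:225],None,fx=8,fy=8,interpolation=cv2.INTER_CUBIC).astype(int)
b,r=up[...,0],up[...,2]
m=((b>75)&(r<50)).astype(np.uint8)
m[int((238-215)*8):]=0
n,l,st,c=cv2.connectedComponentsWithStats(m)
k=1+st[1:,4].argmax(); vv,uu=np.nonzero(l==k)
pts=np.array([plane(d,(u+.5)/8-.5+180,(v+.5)/8-.5+215,.144)[:2] for u,v in zip(uu,vv)],np.float32)*1000
print(cv2.minAreaRect(pts),len(pts))
h=cv2.convexHull(pts)
for a in range(-45,45,5):
    R=np.array([[np.cos(np.radians(a)),-np.sin(np.radians(a))],[np.sin(np.radians(a)),np.cos(np.radians(a))]])
    q=pts@R; e=q.max(0)-q.min(0); print(a,e.round(1),np.round(np.percentile(q,97,0)-np.percentile(q,3,0),1))
# same for side front-top edge
s=dict(np.load("side0.npz"))["image"].astype(int)
for v in range(152,162): print(v," ".join("%3d"%(s[v,u,0]) for u in range(228,248)))
```

```text
225  92/109  91/109  94/110  93/108  94/110  94/109  94/109  92/110  93/113  95/114  97/116  69/ 84  52/ 63  40/ 48  48/ 51  57/ 62  36/ 44  23/ 37
226  91/110  92/108  94/110  91/109  91/111  93/113  94/115  91/116  92/119  66/ 87  28/ 38  75/ 81 130/116 143/121 144/120 100/ 94  50/ 67  52/ 67
227  89/110  89/109  92/111  92/113  89/115  89/117  94/102  95/ 74  97/ 47 101/ 22  73/  0  36/  5 113/ 98  95/ 93  44/ 65  50/ 69  55/ 72  58/ 73
228  90/109  88/108  92/113  92/ 98  93/ 70  95/ 32  94/  5  97/ 12  97/ 11 102/ 19  77/  9  20/  0  53/ 36  58/ 63  48/ 69  54/ 71  54/ 71  58/ 73
229  94/110  95/112  93/115  91/122  95/ 72  76/  2  60/  6  59/  5  56/  2  29/  0  19/  0  33/ 17  92/ 74  82/ 79  54/ 70  53/ 70  56/ 70  58/ 74
230  95/112  98/116  62/ 73  57/ 50  81/ 31  90/  6  96/ 19  99/ 22  96/ 20  52/  7   0/  0  48/ 44 127/109 153/125 104/ 93  55/ 69  58/ 71  59/ 73
231  93/113  87/ 95  89/ 43  95/  3  94/ 15  92/ 15  93/ 20  95/ 21  99/ 22  59/ 10   4/  0   4/  0  31/ 80  32/ 89  13/ 65  12/ 64  37/ 72  56/ 74
232  90/113  68/ 77  85/ 28  93/  7  92/ 16  91/ 18  94/ 19  95/
[... 2447 characters left out ...]
 137 133 132 132 133 135 136
154 137 135 138 138 136 137 132 130 124 124 141 117 135 137 135 134 134 133 132 134
155  95 104 137 139 111 128 127 125 126 126 126 127 123 136 138 135 134 135 136 136
156  96 107 140 139  86  85 129 129 129 128 130 129 105  92 137 137 132 134 136 135
157 117 106 136 140  89  33  76 127 117  95  50  41  37  84 139 137 131 133 134 135
158 108 138 138 140  89  40  39  45  41  44  45  46  42  84 138 135 134 136 136 136
159  69 139 137 138  91  37  36  48  47  48  47  49  46  86 135 132 133 136 136 132
160  76 139 139 141  93  42  43  47  47  48  46  49  45  89 138 133 135 136 135 133
161  57 142 141 141 122  44  42  50  47  47  48  47  44  62 138 134 135 134 133 133
```

Possible confusions: the three hanger shapes, at top view (195,233) blue, (241,234) green and (190,270) green. I choose the blue one. The crop confirms blue tab and bare aluminium roller; yaw is about 18°, tip on the far side.

```bash
cat >> h.py <<'E'
from scipy.spatial.transform import Rotation as Ro
def plan(p,yaw=None):
    "yaw: deg of tool-y from world +y, ccw"
    s=state(); R=Ro.from_quat(s["ee_rot"]).as_matrix(); d=np.array(p)-s["tcp_pos"]
    y=np.degrees(np.arctan2(-R[0,1],R[1,1]))
    out=(1000*R.T@d).round(1)
    print("t",round(s["clock"],2),"tcp",s["tcp_pos"].round(4),"yaw",y.round(2),"zaxis",R[:,2].round(4),"shift",out,"turn",None if yaw is None else round(-np.radians(yaw-y),3),"grip",round(s["grip_width"],3),"F",s["contact_force"].round(2))
E
python3 -c "
from h import *
plan([.4445,.161,.2174],18)"
```

```text
t 0.1 tcp [0.1486 0.5549 0.2175] yaw -15.0 zaxis [-7.0e-04 -1.4e-03 -1.0e+00] shift [-387.8 -303.9    0.4] turn -0.576 grip 1.0 F [ 0.88  0.   -0.43]
```

```bash
python3 -m inch '[[60,[-15,-12,0],-0.05],[100,[-45,-35,0],-0.15],[105,[-77,-60,0],-0.25],[105,[-109,-85,0],-0.36],[105,[-141,-110,0],-0.47],[105,[-173,-135,0],-0.576],[105,[-205,-160,0],-0.576],[105,[-237,-185,0],-0.576],[105,[-269,-210,0],-0.576],[105,[-301,-235,0],-0.576],[105,[-333,-260,0],-0.576],[105,[-360,-282,0],-0.576],[105,[-378,-296,0],-0.576],[105,[-388,-304,0],-0.576],[105,[-388,-304,0],-0.576],[105,[-388,-304,0],-0.576]]' 40; python3 -c "
from h import *
plan([.4445,.161,.131],18)
for n in('side','top'): cv2.imwrite(f'pics/{n}1.png',grab(n)['image'])"
```

```text
clock: 1.43
tcp_pos: [0.4445, 0.1615, 0.2179]
ee_rot: [-0.156, 0.988, 0.0, -0.001]
contact_force: [-0.1, -0.4, 0.3]
grip_width: 0.588
t 1.43 tcp [0.4445 0.1615 0.2179] yaw 17.94 zaxis [-1.3e-03  4.0e-04 -1.0e+00] shift [ 0.1 -0.5 86.9] turn -0.001 grip 0.588 F [-0.07 -0.36  0.33]
```

```bash
python3 -c "
from h import *
a=cv2.imread('pics/side1.png')[60:240,150:350];b=cv2.imread('pics/top1.png')[150:300,100:300]
cv2.imwrite('pics/c1.png',np.hstack([cv2.resize(a,(400,360)),cv2.resize(b,(400,360))]))"
```

```text
(no output)
```

View pics/c1.png

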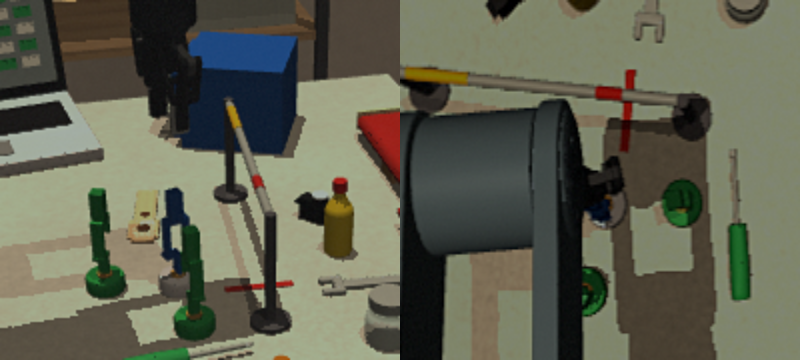

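The gripper is over the blue tab: the fingertips straddle side px (237,122). I descend and grasp.

```bash
python3 -m inch '[[105,[0,0,15],0],[105,[0,0,40],0],[105,[0,0,62],0],[105,[0,0,78],0],[105,[0,0,85],0],[105,[0,0,86],0],[105,[0,0,86],0]]'; python3 -m inch '[[190,[0,0,0],0],[230,[0,0,0],0],[255,[0,0,0],0],[255,[0,0,0],0],[255,[0,0,0],0],[255,[0,0,0],0],[255,[0,0,0],0]]' 40; python3 -c "
from h import *
plan([.4445,.161,.131],18)
for n in('side','top'): cv2.imwrite(f'pics/{n}2.png',grab(n)['image'])
a=cv2.imread('pics/side2.png')[90:240,180:330]
cv2.imwrite('pics/c2.png',cv2.resize(a,(600,600)))"
```

```text
clock: 2.12
tcp_pos: [0.4446, 0.1622, 0.1325]
ee_rot: [-0.157, 0.988, 0.0, -0.0]
contact_force: [0.3, -0.3, 0.5]
grip_width: 0.59
clock: 2.7
tcp_pos: [0.445, 0.1613, 0.1324]
ee_rot: [-0.156, 0.988, -0.0, 0.0]
contact_force: [-0.2, -0.0, -0.0]
grip_width: -0.001
t 2.7 tcp [0.445  0.1613 0.1324] yaw 18.0 zaxis [ 2.e-04 -0.e+00 -1.e+00] shift [ 0.6 -0.1  1.4] turn -0.0 grip -0.001 F [-0.17 -0.03 -0.04]
```

View pics/c2.png

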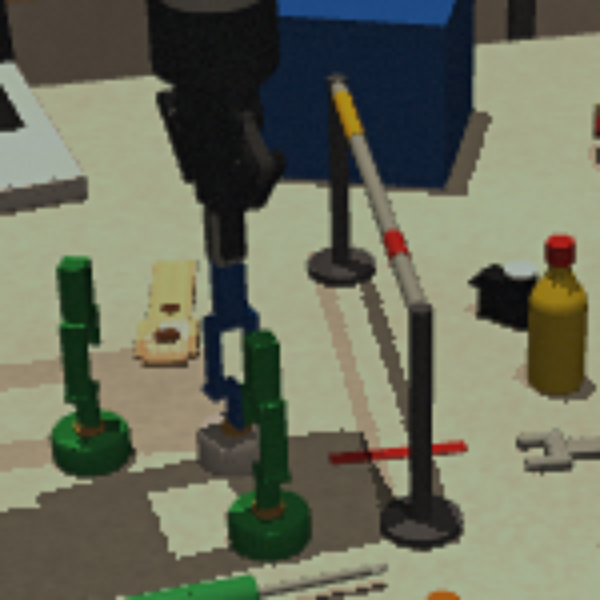

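Run:
```python
from h import *
d=grab("side"); P=cloud(d)
print(proj(d,[[.445,.161,.113],[.445,.161,.132],[.445,.161,.144]]))
for v in range(136,176,2): print(v,[tuple((1000*P[v,u]).astype(int))+tuple(d["image"][v,u]) for u in (234,237,240)])
d=grab("top"); cv2.imwrite('pics/top2.png',cv2.resize(d["image"][200:270,150:250],(800,560)))
```

```text
[[237.31601929 165.62433798]
 [236.94188227 158.93810115]
 [236.70264412 154.66246901]]
136 [(np.int64(439), np.int64(146), np.int64(202), np.uint8(21), np.uint8(20), np.uint8(19)), (np.int64(443), np.int64(123), np.int64(212), np.uint8(16), np.uint8(13), np.uint8(15)), (np.int64(447), np.int64(107), np.int64(220), np.uint8(16), np.uint8(17), np.uint8(16))]
138 [(np.int64(438), np.int64(143), np.int64(198), np.uint8(21), np.uint8(20), np.uint8(18)), (np.int64(443), np.int64(125), np.int64(206), np.uint8(16), np.uint8(17), np.uint8(15)), (np.int64(448), np.int64(110), np.int64(213), np.uint8(16), np.uint8(15), np.uint8(14))]
140 [(np.int64(438), np.int64(143), np.int64(193), np.uint8(16), np.uint8(15), np.uint8(13)), (np.int64(443), np.int64(126), np.int64(201), np.uint8(18), np.uint8(19), np.uint8(19)), (np.int64(451), np.int64(132), np.int64(197), np.uint8(18), np.uint8(17), np.uint8(19))]
142 [(np.int64(438), np.int64(146), np.int64(186), np.uint8(19), np.uint8(15), np.uint8(16)), (np.int64(442), np.int64(127), np.int64(195), np.uint8(13), np.uint8(13), np.uint8(15)), (np.int64(450
[... 3712 characters left out ...]
nt64(155), np.int64(103), np.uint8(43), np.uint8(25), np.uint8(13)), (np.int64(450), np.int64(153), np.int64(103), np.uint8(44), np.uint8(25), np.uint8(11))]
172 [(np.int64(434), np.int64(150), np.int64(101), np.uint8(44), np.uint8(25), np.uint8(10)), (np.int64(442), np.int64(158), np.int64(96), np.uint8(71), np.uint8(69), np.uint8(60)), (np.int64(452), np.int64(173), np.int64(86), np.uint8(97), np.uint8(107), np.uint8(99))]
174 [(np.int64(433), np.int64(149), np.int64(96), np.uint8(41), np.uint8(19), np.uint8(6)), (np.int64(464), np.int64(323), np.int64(-5), np.uint8(142), np.uint8(174), np.uint8(167)), (np.int64(438), np.int64(71), np.int64(140), np.uint8(82), np.uint8(107), np.uint8(95))]
```

View pics/top2.png

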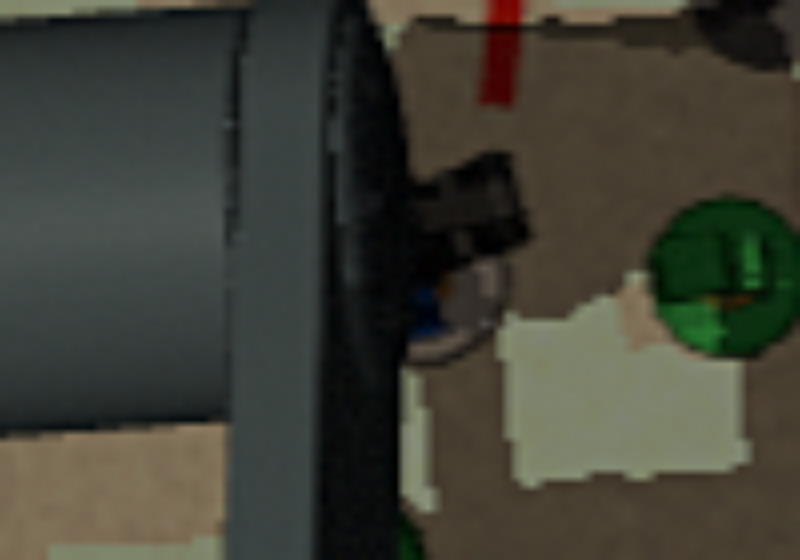

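Run:
```python
from h import *
d=grab("side"); P=cloud(d)
m=(P[...,0]>.38)&(P[...,0]<.52)&(P[...,1]>.08)&(P[...,1]<.25)&(P[...,2]>.14)&(P[...,2]<.4)&(d["depth"]>0)
q=P[m]
for z in np.arange(.14,.36,.01):
    s=q[(q[:,2]>=z)&(q[:,2]<z+.01)]
    if len(s): print(round(z,3),len(s),"x",s[:,0].min().round(3),s[:,0].max().round(3),"y",s[:,1].min().round(3),s[:,1].max().round(3))
print(state()["q"])
c=cv2.resize(d["image"][60:200,180:300],(600,700)); cv2.imwrite("pics/c3.png",cv2.convertScaleAbs(c[:600],alpha=2.5))
```

```text
0.14 28 x 0.433 0.456 y 0.147 0.169
0.15 39 x 0.431 0.456 y 0.144 0.163
0.16 36 x 0.431 0.453 y 0.144 0.165
0.17 34 x 0.432 0.453 y 0.142 0.159
0.18 22 x 0.425 0.451 y 0.141 0.186
0.19 71 x 0.421 0.466 y 0.121 0.194
0.2 56 x 0.419 0.467 y 0.116 0.197
0.21 88 x 0.417 0.469 y 0.11 0.207
0.22 101 x 0.414 0.472 y 0.097 0.212
0.23 132 x 0.413 0.474 y 0.096 0.214
0.24 107 x 0.42 0.464 y 0.1 0.206
0.25 87 x 0.421 0.465 y 0.117 0.175
0.26 54 x 0.435 0.463 y 0.112 0.149
0.27 90 x 0.407 0.479 y 0.119 0.154
0.28 138 x 0.406 0.479 y 0.119 0.165
0.29 135 x 0.406 0.48 y 0.118 0.161
0.3 130 x 0.406 0.48 y 0.119 0.158
0.31 184 x 0.407 0.48 y 0.12 0.181
0.32 92 x 0.413 0.475 y 0.124 0.158
0.33 126 x 0.404 0.481 y 0.117 0.161
0.34 139 x 0.404 0.482 y 0.118 0.161
0.35 169 x 0.405 0.482 y 0.117 0.16
[ 9.63060905e-02  5.20138040e-02  1.93646307e+00  3.62105726e-05
  1.15321908e+00 -1.78862655e+00]
```

View pics/c3.png

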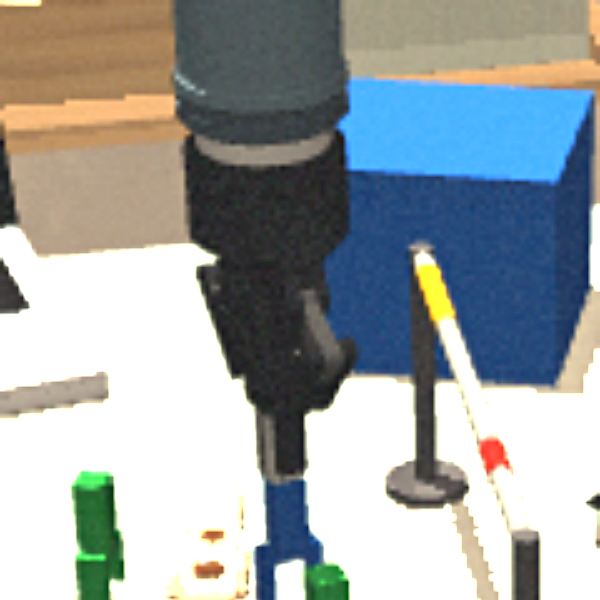

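The grip shut on nothing. The depth image shows the fingertips at z ≈ 0.145, about 32 mm higher than the reported TCP implies. The reported TCP height is biased, so I'll reopen and go down by what the camera shows.

```bash
python3 -m inch '[[105,[0,0,-5],0],[105,[0,0,-5],0],[105,[0,0,-5],0],[105,[0,0,-5],0],[105,[0,0,0],0],[105,[0,0,10],0],[105,[0,0,17],0],[105,[0,0,20],0],[105,[0,0,20],0]]' 40
python3 - <<'E'
from h import *
plan([.4445,.161,.0995],18)
d=grab("side")
c=cv2.resize(d["image"][80:220,180:300],(600,700)); cv2.imwrite("pics/c4.png",cv2.convertScaleAbs(c[:600],alpha=2.5))
E
```

```text
clock: 3.7
tcp_pos: [0.4437, 0.1612, 0.1107]
ee_rot: [-0.156, 0.988, 0.0, -0.002]
contact_force: [-0.2, -0.6, 0.0]
grip_width: 0.59
t 3.7 tcp [0.4437 0.1612 0.1107] yaw 18.0 zaxis [-3.e-03 -3.e-04 -1.e+00] shift [-0.7 -0.4 11.2] turn -0.0 grip 0.59 F [-0.17 -0.57  0.03]
```

View pics/c4.png

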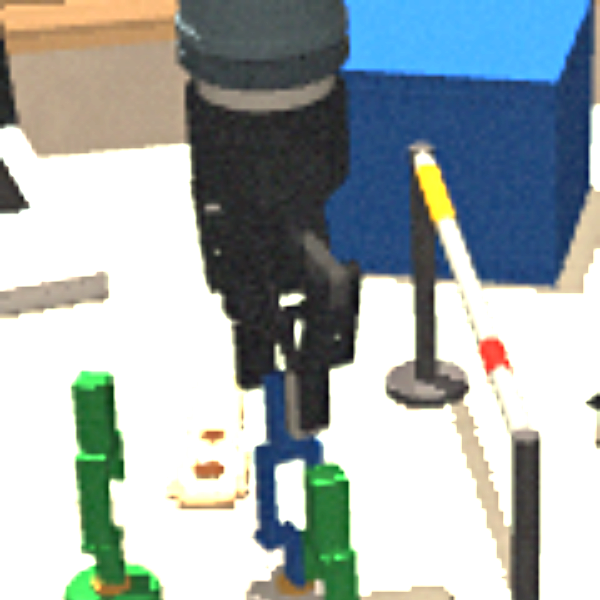

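```bash
python3 -m inch '[[105,[-1,0,5],0],[105,[-1,0,10],0],[105,[-1,0,12],0],[150,[-1,0,12],0],[190,[-1,0,12],0],[230,[-1,0,12],0],[255,[-1,0,12],0],[255,[-1,0,12],0],[255,[-1,0,12],0],[255,[-1,0,12],0]]' 40
python3 - <<'E'
from h import *
plan([.4445,.161,.0995],18)
d=grab("side")
c=cv2.resize(d["image"][80:220,180:300],(600,700)); cv2.imwrite("pics/c5.png",cv2.convertScaleAbs(c[:600],alpha=2.5))
E
```

```text
clock: 4.58
tcp_pos: [0.4459, 0.1617, 0.1004]
ee_rot: [-0.156, 0.988, 0.0, 0.0]
contact_force: [0.5, 0.6, 0.4]
grip_width: 0.199
t 4.58 tcp [0.4459 0.1617 0.1004] yaw 18.0 zaxis [ 2.e-04  1.e-04 -1.e+00] shift [ 1.6 -0.3  0.9] turn 0.0 grip 0.199 F [0.46 0.59 0.41]
```

View pics/c5.png

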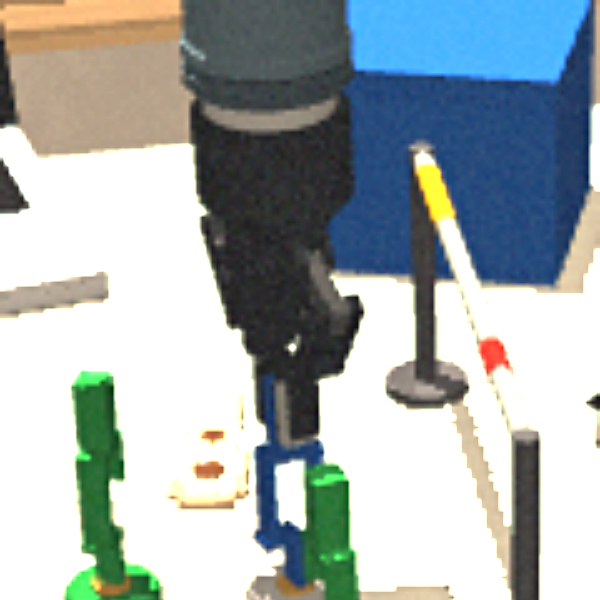

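```bash
python3 -m inch '[[255,[0,0,-8],0],[255,[0,0,-25],0],[255,[0,0,-50],0],[255,[0,0,-80],0],[255,[0,0,-110],0],[255,[0,0,-132],0],[255,[0,0,-140],0],[255,[0,0,-140],0.06],[255,[0,0,-140],0.17],[255,[0,0,-140],0.28],[255,[0,0,-140],0.35],[255,[0,0,-140],0.379],[255,[0,0,-140],0.379]]' 40
python3 - <<'E'
from h import *
plan([.5584,.335,.240],-3.7)
d=grab("side");P=cloud(d)
cv2.imwrite("pics/side3.png",d["image"])
E
```

```text
clock: 5.72
tcp_pos: [0.4451, 0.1615, 0.2392]
ee_rot: [0.033, 0.999, -0.0, -0.001]
contact_force: [-0.5, -0.2, -2.3]
grip_width: 0.199
t 5.72 tcp [0.4451 0.1615 0.2392] yaw -3.77 zaxis [-2.1e-03 -3.0e-04 -1.0e+00] shift [-101.7  180.5   -1.1] turn -0.001 grip 0.199 F [-0.53 -0.24 -2.29]
```

View pics/side3.png

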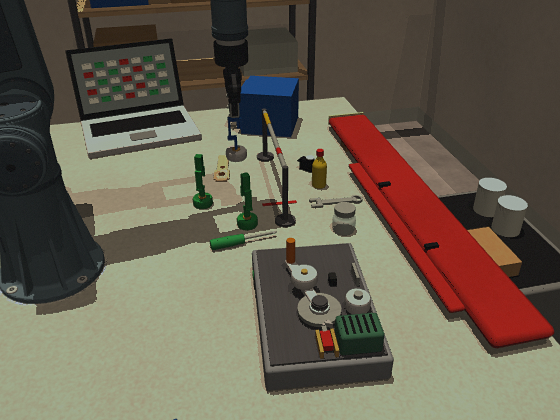

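Run:
```python
from h import *
plan([.4985,.339,.1824],-3.7)
def hang(n):
    d=grab(n);P=cloud(d);im=d["image"].astype(int);b,g,r=im[...,0],im[...,1],im[...,2]
    c=state()["tcp_pos"]
    m=(b>1.3*g)&(b>1.4*r)&(b>35)&(d["depth"]>0)&(np.abs(P[...,0]-c[0])<.04)&(np.abs(P[...,1]-c[1])<.05)
    q=P[m]; 
    print(n,len(q)); o=c-[0,0,.1004]
    for z in np.arange(0,.15,.01):
        s=q[(q[:,2]-o[2]>=z)&(q[:,2]-o[2]<z+.01)]-o
        if len(s): print(round(z,3),len(s),"x",s[:,0].min().round(3),s[:,0].max().round(3),s[:,0].mean().round(4),"y",s[:,1].min().round(3),s[:,1].max().round(3),"zmax",s[:,2].max().round(4))
    return d
d=hang("side")
c=cv2.resize(d["image"][100:180,200:300],(800,640))[:600]; cv2.imwrite("pics/c6.png",cv2.convertScaleAbs(c,alpha=2.))
```

```text
t 5.77 tcp [0.4451 0.1616 0.2393] yaw -3.67 zaxis [-1.9e-03 -3.0e-04 -1.0e+00] shift [-42.  180.5  56.7] turn 0.001 grip 0.201 F [-0.19 -0.01 -3.58]
side 142
0.02 4 x -0.005 -0.002 -0.0032 y -0.009 -0.006 zmax 0.0294
0.03 7 x -0.004 -0.001 -0.0026 y -0.009 -0.004 zmax 0.0392
0.04 7 x -0.004 -0.001 -0.0025 y -0.012 -0.004 zmax 0.0491
0.05 28 x -0.02 -0.0 -0.0102 y -0.011 0.008 zmax 0.0592
0.06 7 x -0.017 -0.014 -0.0156 y -0.008 -0.004 zmax 0.0694
0.07 8 x -0.017 0.013 -0.0092 y -0.01 -0.005 zmax 0.0789
0.08 14 x -0.018 0.013 0.0016 y -0.013 -0.002 zmax 0.0896
0.09 20 x -0.018 0.013 -0.0013 y -0.013 -0.0 zmax 0.0999
0.1 47 x -0.017 0.013 -0.0023 y -0.013 0.01 zmax 0.1099
```

View pics/c6.png

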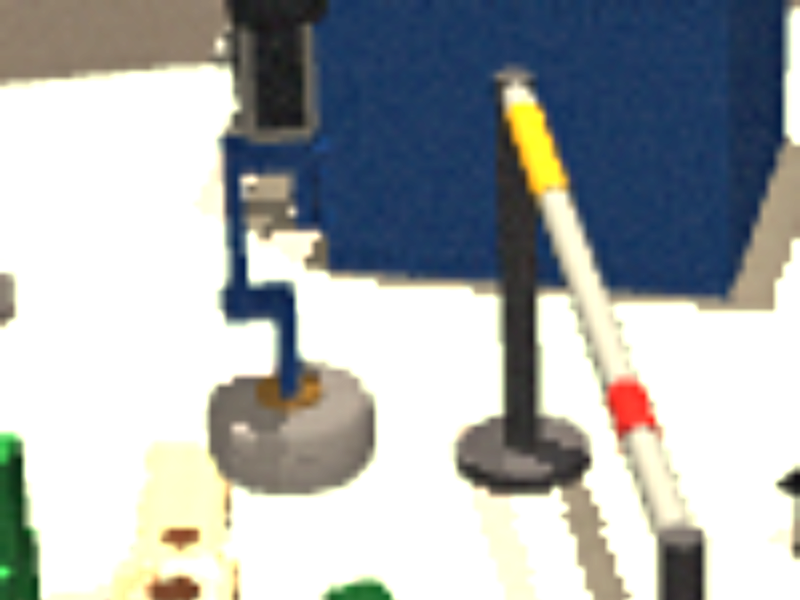

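The hanger is held upright, tip to the far side, with the jog about 58 mm up. The rail must pass under the tip from the side at about 68 mm on the hanger, and then the hanger is lowered. I move to the near side of the sleeve first.

```bash
python3 -m inch '[[255,[-2,10,0],0],[255,[-8,35,0],0],[255,[-15,65,0],0],[255,[-22,95,0],0],[255,[-30,128,0],0],[255,[-37,155,0],0],[255,[-41,174,10],0],[255,[-42,180,25],0],[255,[-42,180,42],0],[255,[-42,180,52],0],[255,[-42,180,56],0],[255,[-42,180,57],0],[255,[-42,180,57],0],[255,[-42,180,57],0]]' 40
python3 - <<'E'
from h import *
plan([.5584,.335,.1824],-3.7)
d=grab("side");P=cloud(d);im=d["image"].astype(int)
c=cv2.resize(d["image"][90:170,200:300],(800,640))[:600]; cv2.imwrite("pics/c7.png",cv2.convertScaleAbs(c,alpha=2.))
# rail heights seen
b,g,r=im[...,0],im[...,1],im[...,2]
o=state()["tcp_pos"]-[0,0,.1004]
m=(b>1.3*g)&(b>1.4*r)&(b>35)&(d["depth"]>0)&(np.abs(P[...,0]-o[0])<.03)&(np.abs(P[...,1]-o[1])<.03)
q=P[m]-o
for z in np.arange(0,.15,.01):
    s=q[(q[:,2]>=z)&(q[:,2]<z+.01)]
    if len(s): print(round(z,3),len(s),"x",s[:,0].min().round(3),s[:,0].max().round(3),"y",s[:,1].min().round(3),s[:,1].max().round(3))
E
```

```text
clock: 6.98
tcp_pos: [0.5001, 0.3386, 0.1845]
ee_rot: [0.033, 0.999, 0.0, 0.001]
contact_force: [0.3, -0.0, -3.4]
grip_width: 0.201
t 6.98 tcp [0.5001 0.3386 0.1845] yaw -3.74 zaxis [ 1.7e-03  7.0e-04 -1.0e+00] shift [-58.4   0.2   2.1] turn -0.001 grip 0.201 F [ 0.27 -0.01 -3.39]
0.02 3 x -0.004 0.0 y -0.012 -0.003
0.03 8 x -0.006 0.0 y -0.015 -0.002
0.04 13 x -0.02 0.002 y -0.012 0.001
0.05 30 x -0.021 0.001 y -0.015 0.007
0.06 6 x -0.018 -0.015 y -0.011 -0.004
0.07 10 x -0.019 0.013 y -0.014 0.007
0.08 15 x -0.018 0.013 y -0.014 0.01
0.09 24 x -0.018 0.014 y -0.012 0.003
0.1 39 x -0.018 0.014 y -0.017 0.007
```

View pics/c7.png

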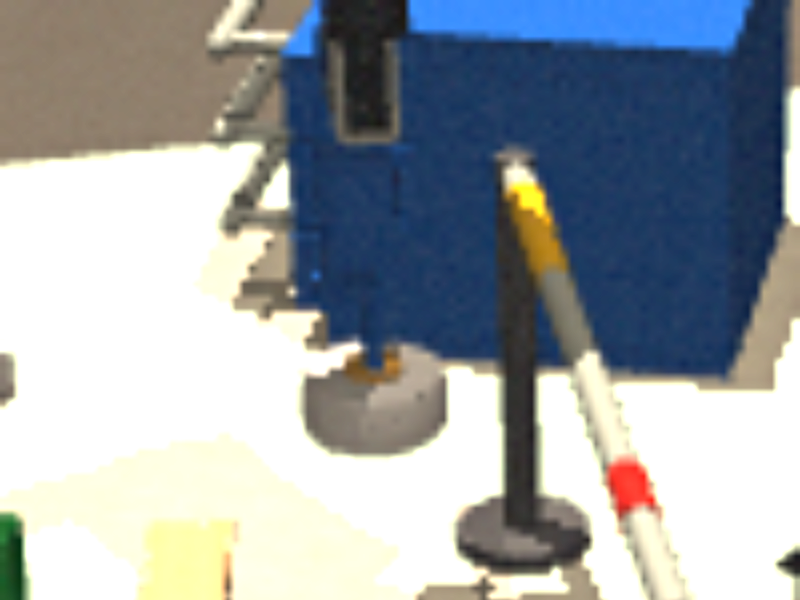

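Run:
```python
from h import *
for k in range(2):
    d=grab("side");P=cloud(d);im=d["image"].astype(int)
    b,g,r=im[...,0],im[...,1],im[...,2]
    o=state()["tcp_pos"]-[0,0,.1004]
    m=(b>1.3*g)&(b>1.4*r)&(b>35)&(d["depth"]>0)&(np.abs(P[...,0]-o[0])<.03)&(np.abs(P[...,1]-o[1])<.03)
    q=P[m]
    tip=q[(q[:,0]-o[0]>.007)]; print("tip z",np.sort(tip[:,2])[:6].round(4), "exp",o[2]+.078)
    jog=q[(q[:,0]-o[0]<-.002)&(q[:,0]-o[0]>-.012)&(q[:,2]<o[2]+.07)]; print("jog z",np.sort(jog[:,2]).round(4)-o[2].round(4))
    rail=P[(d["depth"]>0)&(np.abs(P[...,1]-.335)<.02)&(np.abs(P[...,0]-.557)<.015)&(P[...,2]>.1)]; print("rail z",np.percentile(rail[:,2],[5,50,95]).round(4),rail.mean(0).round(4))
    rol=P[(d["depth"]>0)&(np.abs(P[...,1]-o[1])<.03)&(np.abs(P[...,0]-o[0])<.03)&(P[...,2]<o[2]+.03)&(P[...,2]>.03)]; print("roller zmin",np.percentile(rol[:,2],[1,5,50,95]).round(4),o[2],rol[:,0].min(),rol[:,0].max())
    print(state()["tcp_pos"])
d=grab("top"); c=cv2.resize(d["image"][130:230,80:240],(800,500)); cv2.imwrite("pics/t7.png",c)
```

```text
tip z [0.1606 0.1638 0.1658 0.1675 0.1682 0.1688] exp 0.16220963471905472
jog z [0.0242 0.0279 0.0325 0.0333 0.0386 0.04   0.0439 0.0441 0.0459 0.0482
 0.0495 0.0497 0.0525 0.0525 0.0526 0.0527 0.0532 0.0539 0.0548 0.0559
 0.0562 0.0566 0.0569 0.0571 0.0572 0.0573 0.0584]
rail z [0.1491 0.1535 0.1567] [0.5565 0.3344 0.1536]
roller zmin [0.0821 0.0856 0.1026 0.1086] 0.08420963471905472 0.47222825592250917 0.5222870289954845
[0.5001549  0.33865432 0.18460963]
tip z [0.1609 0.1612 0.1634 0.164  0.1648 0.1652] exp 0.1620379252654273
jog z [0.0288 0.0289 0.0322 0.0354 0.0363 0.0367 0.0397 0.0402 0.0439 0.0447
 0.0484 0.0502 0.0509 0.0518 0.0524 0.0546 0.0546 0.0553 0.0553 0.0556
 0.0557 0.0557 0.0559 0.0565 0.0565 0.0569 0.0573 0.0584]
rail z [0.149  0.154  0.1556] [0.5564 0.3347 0.1534]
roller zmin [0.0841 0.0859 0.1027 0.108 ] 0.08403792526542729 0.47294431876838405 0.5232456187253051
[0.50003726 0.3386231  0.18443793]
```

View pics/t7.png

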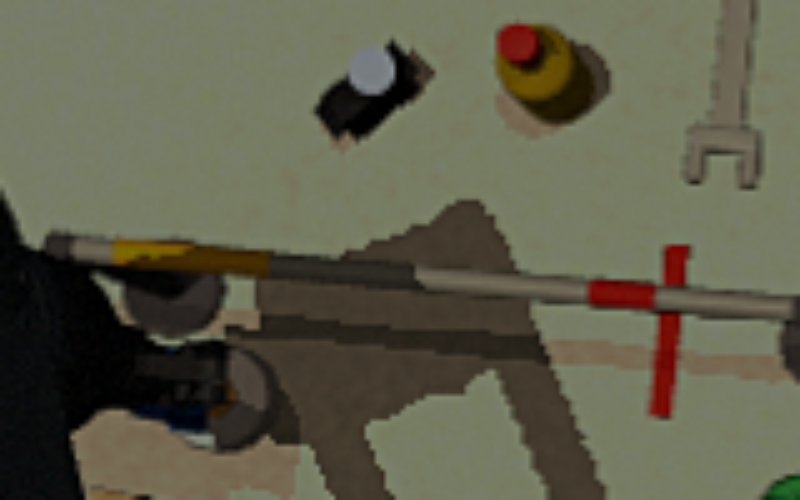

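```bash
python3 -m inch '[[255,[-1,0,1.5],0],[255,[-7,0,1.5],0],[255,[-16,0,1.5],0],[255,[-26,0,1.5],0],[255,[-36,0,1.5],0],[255,[-46,0,1.5],0],[255,[-54,0,1.5],0],[255,[-58,0,1.5],0],[255,[-59,0,1.5],0],[255,[-59,0,1.5],0],[255,[-59,0,1.5],0]]' 40
python3 - <<'E'
from h import *
plan([.5584,.335,.1564],-3.7)
d=grab("side");P=cloud(d);im=d["image"].astype(int)
c=cv2.resize(d["image"][90:170,200:300],(800,640))[:600]; cv2.imwrite("pics/c8.png",cv2.convertScaleAbs(c,alpha=2.))
b,g,r=im[...,0],im[...,1],im[...,2]
o=state()["tcp_pos"]-[0,0,.1004]
m=(b>1.3*g)&(b>1.4*r)&(b>35)&(d["depth"]>0)&(np.abs(P[...,0]-o[0])<.03)&(np.abs(P[...,1]-o[1])<.03)
q=P[m]-o
for z in np.arange(0,.15,.01):
    s=q[(q[:,2]>=z)&(q[:,2]<z+.01)]
    if len(s): print(round(z,3),len(s),"x",s[:,0].min().round(3),s[:,0].max().round(3),"y",s[:,1].min().round(3),s[:,1].max().round(3))
E
```

```text
clock: 8.1
tcp_pos: [0.5579, 0.3348, 0.1816]
ee_rot: [0.032, 0.999, -0.0, -0.0]
contact_force: [0.3, 0.5, -2.5]
grip_width: 0.203
t 8.1 tcp [0.5579 0.3348 0.1816] yaw -3.7 zaxis [-7.e-04 -1.e-04 -1.e+00] shift [-0.5  0.2 25.2] turn -0.0 grip 0.203 F [ 0.32  0.47 -2.55]
0.02 3 x -0.005 -0.001 y -0.012 -0.001
0.03 8 x -0.005 -0.001 y -0.011 0.003
0.04 7 x -0.018 -0.001 y -0.01 -0.004
0.05 23 x -0.021 -0.003 y -0.013 0.013
0.06 8 x -0.018 -0.014 y -0.014 -0.002
0.07 8 x -0.018 0.013 y -0.012 0.003
0.08 17 x -0.018 0.014 y -0.014 0.005
0.09 20 x -0.018 0.013 y -0.012 0.014
0.1 39 x -0.017 0.014 y -0.014 0.011
0.11 1 x -0.01 -0.01 y 0.01 0.01
```

View pics/c8.png

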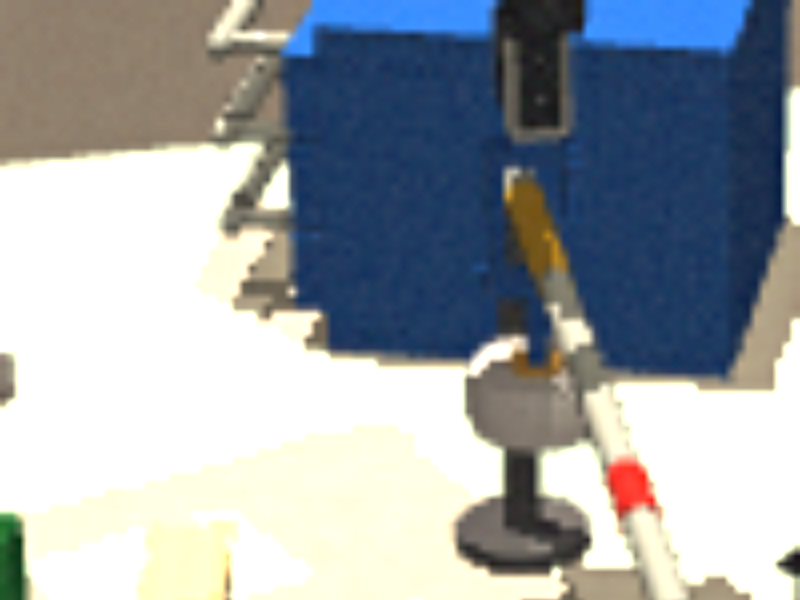

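The rail lies inside the hook, with no contact force. I lower it onto the sleeve.

```bash
python3 -m inch '[[255,[-0.5,0,4],0],[255,[-0.5,0,10],0],[255,[-0.5,0,16],0],[255,[-0.5,0,21],0],[255,[-0.5,0,23],0],[255,[-0.5,0,24],0],[255,[-0.5,0,24],0],[255,[-0.5,0,24],0],[255,[-0.5,0,24],0]]' 40
python3 - <<'E'
from h import *
plan([.5456,.141,.1574],-3.7)
plan([.5584,.335,.1564],-3.7)
E
```

```text
clock: 8.9
tcp_pos: [0.5591, 0.3348, 0.1582]
ee_rot: [0.032, 0.999, 0.0, 0.0]
contact_force: [-0.2, -0.1, -3.3]
grip_width: 0.206
t 8.9 tcp [0.5591 0.3348 0.1582] yaw -3.71 zaxis [ 6.e-04  2.e-04 -1.e+00] shift [   0.9 -194.3    0.7] turn -0.0 grip 0.206 F [-0.18 -0.11 -3.33]
t 8.9 tcp [0.5591 0.3348 0.1582] yaw -3.71 zaxis [ 6.e-04  2.e-04 -1.e+00] shift [0.7 0.2 1.8] turn -0.0 grip 0.206 F [-0.18 -0.11 -3.33]
```

```bash
python3 -m inch '[[255,[0,0,1],0],[255,[0,0,1],0],[255,[0,-3,1],0],[255,[0,-10,1],0],[255,[0,-22,1],0],[255,[0,-36,1],0],[255,[0,-50,1],0],[255,[0,-64,1],0],[255,[0,-78,1],0],[255,[0,-92,1],0],[255,[0,-106,1],0],[255,[0,-118,1],0],[255,[0,-126,1],0],[255,[0,-130,1],0],[255,[0,-130,1],0]]' 40
python3 - <<'E'
from h import *
plan([.5468,.141,.1574],-3.7)
d=grab("side")
c=cv2.resize(d["image"][90:190,200:320],(720,600)); cv2.imwrite("pics/c9.png",cv2.convertScaleAbs(c,alpha=2.))
E
```

```text
clock: 10.15
tcp_pos: [0.5505, 0.2041, 0.1569]
ee_rot: [0.033, 0.999, -0.0, 0.0]
contact_force: [-0.7, 0.3, -2.6]
grip_width: 0.206
t 10.15 tcp [0.5505 0.2041 0.1569] yaw -3.78 zaxis [ 1.e-04 -0.e+00 -1.e+00] shift [ -0.5 -63.2  -0.5] turn -0.001 grip 0.206 F [-0.73  0.29 -2.58]
```

View pics/c9.png

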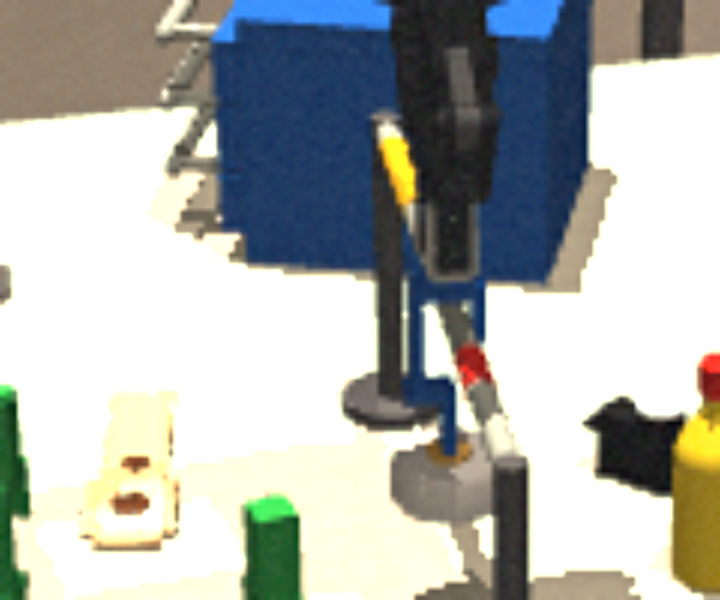

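The hook straddles the rail and the rail sits mid-gap, around side px (276,142). Now on to the red mark.

```bash
python3 -m inch '[[255,[0,-3,0],0],[255,[0,-10,0],0],[255,[0,-22,0],0],[255,[0,-36,0],0],[255,[0,-49,0],0],[255,[0,-58,0],0],[255,[0,-62,0],0],[255,[0,-63,0],0],[255,[0,-63,0.5],0],[255,[0,-63,1],0],[255,[0,-63,1],0],[255,[0,-63,1],0]]' 40
python3 - <<'E'
from h import *
plan([.5468,.141,.1564],-3.7)
for i in range(3): state()
d=grab("side")
c=cv2.resize(d["image"][90:190,200:320],(720,600)); cv2.imwrite("pics/c10.png",cv2.convertScaleAbs(c,alpha=2.))
P=cloud(d);im=d["image"].astype(int);b,g,r=im[...,0],im[...,1],im[...,2]
o=state()["tcp_pos"]-[0,0,.1004]
q=P[(b>1.3*g)&(b>1.4*r)&(b>35)&(d["depth"]>0)&(np.abs(P[...,0]-o[0])<.03)&(np.abs(P[...,1]-o[1])<.03)]-o
for z in np.arange(0,.15,.01):
    s=q[(q[:,2]>=z)&(q[:,2]<z+.01)]
    if len(s): print(round(z,3),len(s),"x",s[:,0].min().round(3),s[:,0].max().round(3),"y",s[:,1].min().round(3),s[:,1].max().round(3))
red=(r>2*g)&(r>2*b)&(r>60)&(np.abs(P[...,2]-.15)<.02)&(np.abs(P[...,1]-.14)<.05)&(np.abs(P[...,0]-.547)<.03)
print(P[red].mean(0),P[red].min(0),P[red].max(0))
E
```

```text
clock: 11.2
tcp_pos: [0.5466, 0.1422, 0.1563]
ee_rot: [0.032, 0.999, -0.0, 0.0]
contact_force: [-2.1, -2.9, 1.7]
grip_width: 0.202
t 11.2 tcp [0.5466 0.1422 0.1563] yaw -3.68 zaxis [ 8.e-04 -6.e-04 -1.e+00] shift [-0.2 -1.2 -0.1] turn 0.0 grip 0.202 F [-2.08 -2.94  1.73]
0.02 3 x -0.003 -0.001 y -0.012 -0.007
0.03 13 x -0.006 -0.0 y -0.014 -0.001
0.04 8 x -0.006 -0.0 y -0.008 -0.005
0.05 30 x -0.019 -0.001 y -0.012 0.005
0.06 8 x -0.018 -0.014 y -0.01 -0.005
0.07 8 x -0.019 0.012 y -0.01 -0.001
0.08 12 x -0.018 0.013 y -0.012 -0.004
0.09 19 x -0.019 0.013 y -0.011 -0.005
0.1 39 x -0.018 0.014 y -0.013 0.008<stdin>:13: RuntimeWarning: Mean of empty slice.
  ret = um.true_divide(
Traceback (most recent call last):
ValueError: zero-size array to reduction operation minimum which has no identity
```

View pics/c10.png

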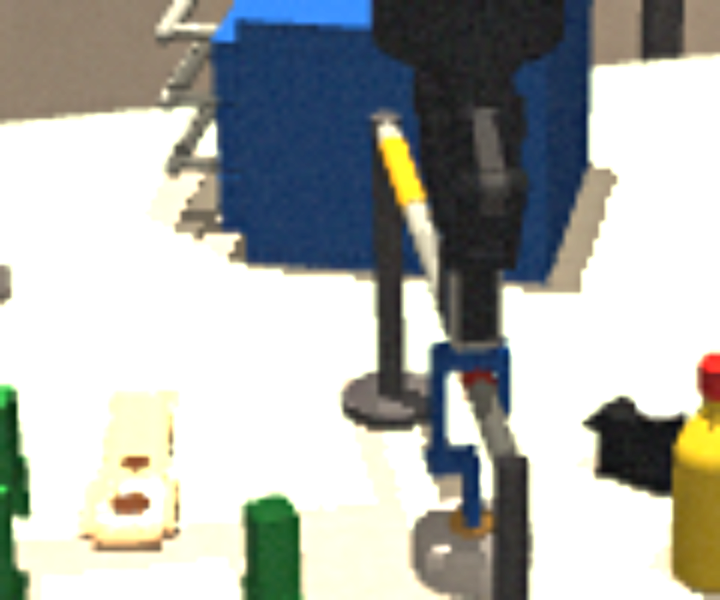

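Force reading now shows the hook resting on the rail at the mark (z +1.7 N). I release it.

```bash
python3 -m inch '[[180,[0,-0.5,0],0],[120,[0,-0.5,0],0],[105,[0,-0.5,0],0],[105,[0,-0.5,0],0],[105,[0,-0.5,0],0],[105,[0,-0.5,0],0]]' 40
python3 - <<'E'
from h import *
plan([.5468,.141,.1564],-3.7)
d=grab("side")
c=cv2.resize(d["image"][90:190,200:320],(720,600)); cv2.imwrite("pics/c11.png",cv2.convertScaleAbs(c,alpha=2.))
E
```

```text
clock: 11.75
tcp_pos: [0.5463, 0.1417, 0.1557]
ee_rot: [0.032, 0.999, 0.0, -0.0]
contact_force: [-0.2, -0.8, 0.5]
grip_width: 0.592
t 11.75 tcp [0.5463 0.1417 0.1557] yaw -3.71 zaxis [-0.e+00  1.e-04 -1.e+00] shift [-0.6 -0.7 -0.7] turn -0.0 grip 0.592 F [-0.22 -0.79  0.55]
```

View pics/c11.png

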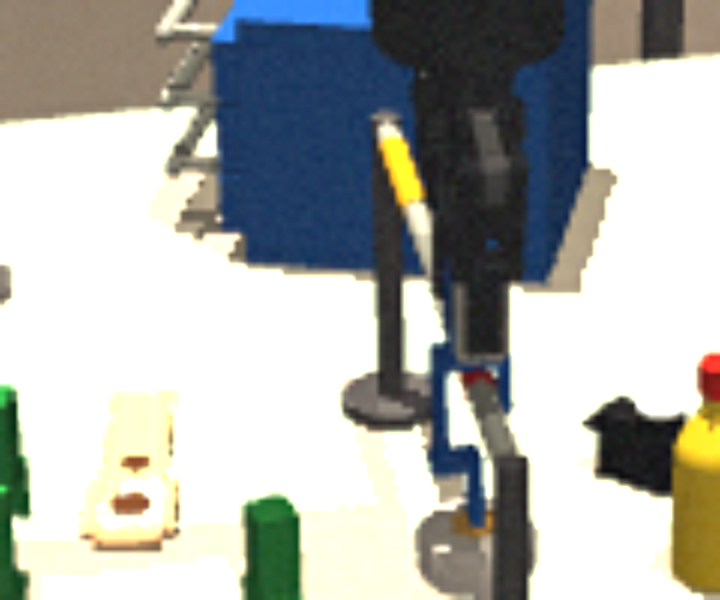

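The hanger hangs by itself, upright, hook over the red mark at side px (280,153). I retract straight up, then re-measure the hanger and the post.

```bash
python3 -m inch '[[105,[0,0,-4],0],[105,[0,0,-12],0],[105,[0,0,-25],0],[105,[0,0,-45],0],[105,[0,0,-70],0],[105,[0,0,-92],0],[105,[0,0,-100],0],[105,[0,0,-100],0]]' 40
python3 - <<'E'
from h import *
plan([.4945,-.1945,.2557],-97)
d=grab("side"); cv2.imwrite("pics/side12.png",d["image"])
c=cv2.resize(d["image"][90:190,200:320],(720,600)); cv2.imwrite("pics/c12.png",cv2.convertScaleAbs(c,alpha=2.))
P=cloud(d);im=d["image"].astype(int);b,g,r=im[...,0],im[...,1],im[...,2]
o=np.array([.5466,.1415,.056])
q=P[(b>1.3*g)&(b>1.4*r)&(b>35)&(d["depth"]>0)&(np.abs(P[...,0]-o[0])<.03)&(np.abs(P[...,1]-o[1])<.03)]-o
for z in np.arange(0,.15,.01):
    s=q[(q[:,2]>=z)&(q[:,2]<z+.01)]
    if len(s): print(round(z,3),len(s),"x",s[:,0].min().round(3),s[:,0].max().round(3),"y",s[:,1].min().round(3),s[:,1].max().round(3),s[:,2].max().round(4))
# arm roller and pivot, from first top view
for n in("top","side"):
    d=dict(np.load(n+"0.npz"));P=cloud(d)
    if n=="top":
        for nm,(u,v,z) in dict(rollerc=(300+380/5,150+320/5,.105),post=(300+245/5,150+332/5,.135),pivot=(300+517/5,150+303/5,.09)).items():
            print(nm,plane(d,u,v,z).round(4),dep(d,u,v).round(4))
    m=(np.abs(P[...,2]-.105)<.006)&(np.abs(P[...,0]-.5)<.05)&(np.abs(P[...,1]+.262)<.045)&(d["depth"]>0)
    q=P[m]; c,rr=cv2.minEnclosingCircle(q[:,:2].astype(np.float32)); print(n,"roller",len(q),q.mean(0).round(4),c,rr)
    m=(P[...,2]>.05)&(P[...,2]<.068)&(P[...,0]>.3)&(P[...,0]<.65)&(P[...,1]<-.12)&(P[...,1]>-.5)&(d["depth"]>0)
    mm=m.astype(np.uint8); k,l,st,_=cv2.connectedComponentsWithStats(mm); L=1+st[1:,4].argmax()
    q=P[l==L]; print(cv2.minAreaRect(q[:,:2].astype(np.float32)*1000))
E
```

```text
clock: 12.47
tcp_pos: [0.5479, 0.1417, 0.259]
ee_rot: [0.032, 0.999, 0.0, 0.003]
contact_force: [0.1, -0.3, -0.4]
grip_width: 0.586
t 12.47 tcp [0.5479 0.1417 0.259 ] yaw -3.71 zaxis [ 5.7e-03  3.0e-04 -1.0e+00] shift [  31.5 -339.     2.9] turn 1.628 grip 0.586 F [ 0.08 -0.29 -0.36]
0.02 6 x -0.004 0.003 y -0.011 -0.001 0.0294
0.03 9 x -0.003 0.002 y -0.011 -0.003 0.0399
0.04 5 x -0.003 -0.001 y -0.008 -0.004 0.0487
0.05 26 x -0.019 0.001 y -0.012 0.003 0.059
0.06 9 x -0.017 -0.013 y -0.015 -0.0 0.0669
0.07 8 x -0.018 0.012 y -0.009 0.002 0.0797
0.08 13 x -0.018 0.013 y -0.013 -0.002 0.0895
0.09 15 x -0.019 0.011 y -0.015 -0.002 0.1
0.1 49 x -0.018 0.013 y -0.015 0.005 0.1099
0.11 23 x -0.011 0.004 y -0.013 -0.004 0.1195
0.12 27 x -0.011 0.005 y -0.013 -0.004 0.1295
0.13 25 x -0.011 0.005 y -0.014 -0.004 0.1394
0.14 28 x -0.011 0.006 y -0.011 0.008 0.1454
rollerc [ 0.5035 -0.2617  0.105 ] [ 0.503  -0.2604  0.1112]
post [ 0.4939 -0.1935  0.135 ] [ 0.4939 -0.1935  0.1349]
pivot [ 0.5146 -0.3302  0.09  ] [ 0.5142 -0.3291  0.0946]
top roller 348 [ 0.5037 -0.2601  0.1054] (0.5045508742332458, -0.26086413860321045) 0.02606872469186783
((520.3800048828125, -279.87225341796875), (327.6627197265625, 219.58639526367188), 83.3069839477539)
side roller 408 [ 0.5018 -0.266   0.1041] (0.5019410848617554, -0.26324892044067383) 0.026249129325151443
((517.5322875976562, -287.46478271484375), (323.1492919921875, 218.94256591796875), 83.47264099121094)
```

View pics/c12.png

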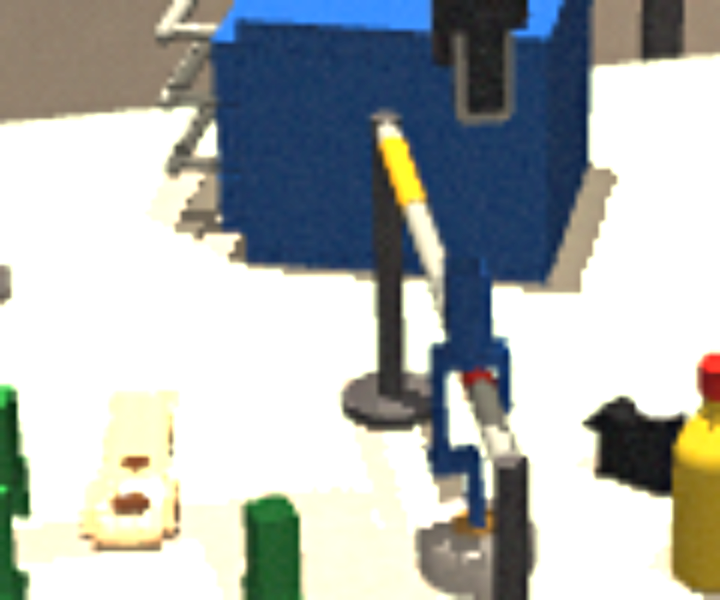

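Hanger hangs at the mark, tab top at z ≈ 0.201 as it should. Over to the orange post; the jaws will pinch along the push direction.

```bash
python3 -m inch '[[105,[1,-8,0],0.05],[105,[3,-28,0],0.15],[105,[5,-55,0],0.27],[105,[8,-85,0],0.39],[105,[11,-115,0],0.51],[105,[14,-145,0],0.63],[105,[17,-175,0],0.75],[105,[20,-205,0],0.87],[105,[23,-235,0],0.99],[105,[25,-265,0],1.11],[105,[28,-292,0],1.23],[105,[30,-315,0],1.35],[105,[32,-331,0],1.47],[105,[32,-338,0],1.58],[105,[32,-339,0],1.62],[105,[32,-339,0],1.62],[105,[32,-339,0],1.62]]' 40
python3 - <<'E'
from h import *
plan([.494,-.1945,.082],-96.6)
E
```

```text
clock: 13.93
tcp_pos: [0.4916, -0.1942, 0.2541]
ee_rot: [0.746, 0.666, -0.0, -0.001]
contact_force: [0.0, 0.2, -0.7]
grip_width: 0.584
t 13.93 tcp [ 0.4916 -0.1942  0.2541] yaw -96.46 zaxis [-0.0023  0.0017 -1.    ] shift [ -0.3   2.8 172.1] turn 0.002 grip 0.584 F [ 0.02  0.2  -0.67]
```

```bash
python3 -m inch '[[105,[0,2,10],0],[105,[0,2,35],0],[105,[0,2,65],0],[105,[0,2,92],0],[105,[0,2,110],0],[105,[0,2,118],0],[105,[0,2,120],0],[105,[0,2,120],0]]' 40
python3 - <<'E'
from h import *
plan([.494,-.1945,.082],-96.6)
d=grab("side")
c=cv2.resize(d["image"][180:320,230:398],(720,600)); cv2.imwrite("pics/c13.png",cv2.convertScaleAbs(c,alpha=2.))
E
```

```text
clock: 14.6
tcp_pos: [0.4944, -0.1945, 0.1354]
ee_rot: [0.746, 0.666, -0.0, -0.0]
contact_force: [-0.3, 0.4, 0.8]
grip_width: 0.587
t 14.6 tcp [ 0.4944 -0.1945  0.1354] yaw -96.48 zaxis [-6.e-04  4.e-04 -1.e+00] shift [-0.1 -0.3 53.4] turn 0.002 grip 0.587 F [-0.25  0.41  0.79]
```

View pics/c13.png

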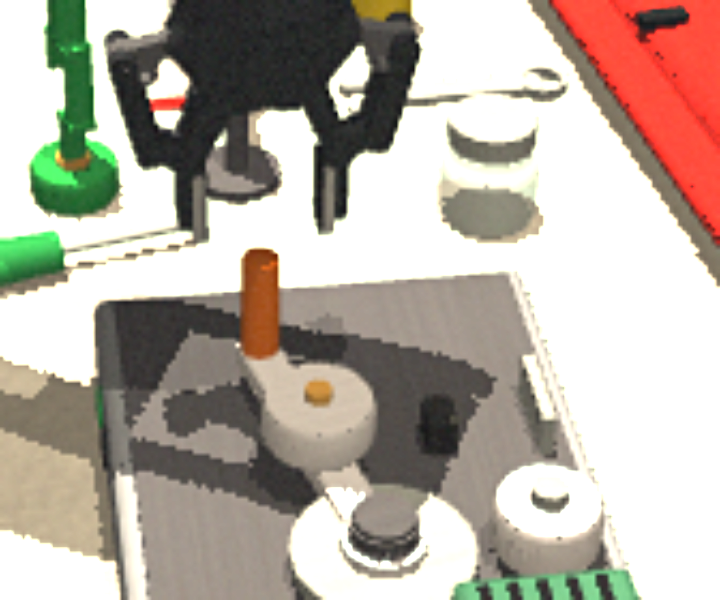

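The fingers straddle the orange post: tips at side px (276,236) and (307,234), post top at (290,239). Next: down and pinch.

```bash
python3 -m inch '[[105,[0,0,8],0],[105,[0,0,22],0],[105,[0,0,38],0],[105,[0,0,49],0],[105,[0,0,53],0],[105,[0,0,53],0],[150,[0,0,53],0],[190,[0,0,53],0],[230,[0,0,53],0],[255,[0,0,53],0],[255,[0,0,53],0],[255,[0,0,53],0],[255,[0,0,53],0]]' 50
python3 - <<'E'
from h import *
plan([.5648,-.2016,.082],-96.6)
d=grab("side")
c=cv2.resize(d["image"][180:320,230:398],(720,600)); cv2.imwrite("pics/c14.png",cv2.convertScaleAbs(c,alpha=2.))
p0=np.array([.5142,-.330]);
R=Ro.from_quat(state()["ee_rot"]).as_matrix();t=state()["tcp_pos"]
a0=np.arctan2(-(t[0]-p0[0]),t[1]-p0[1]); print("arm ang",np.degrees(a0),np.hypot(*(t[:2]-p0)))
for da in(.1,.2,.3,.4,.5,.52,.55):
    a=a0-da; q=p0+.138*np.array([-np.sin(a),np.cos(a)]); q0=p0+.138*np.array([-np.sin(a0),np.cos(a0)])
    print(da,(1000*R.T@np.r_[q-q0,0]).round(1))
E
```

```text
clock: 15.73
tcp_pos: [0.4946, -0.1952, 0.0838]
ee_rot: [0.746, 0.666, -0.0, 0.001]
contact_force: [-2.9, -0.0, 6.0]
grip_width: 0.196
t 15.73 tcp [ 0.4946 -0.1952  0.0838] yaw -96.53 zaxis [ 6.e-04 -9.e-04 -1.e+00] shift [ 1.6 70.5  1.8] turn 0.001 grip 0.196 F [-2.92 -0.    6.05]
arm ang 8.274731477651837 0.13620042208919855
0.1 [ 2.9 13.5  0. ]
0.2 [ 4.3 27.2  0. ]
0.3 [ 4.5 41.   0. ]
0.4 [ 3.2 54.7  0. ]
0.5 [ 0.6 68.3  0. ]
0.52 [-0.1 71.   0. ]
0.55 [-1.2 74.9  0. ]
```

View pics/c14.png

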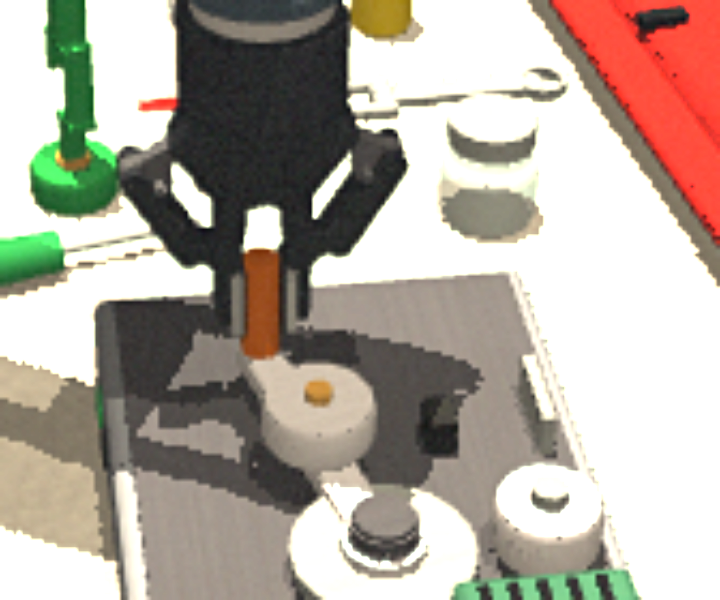

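The post is pinched at mid-height. I push along the arc, first part.

```bash
python3 -m inch '[[255,[0.5,2,0],0],[255,[1.5,6,0],0],[255,[2.5,12,0],0],[255,[3.5,18,0],0],[255,[4,24,0],0],[255,[4.5,30,0],0],[255,[4.5,35,0],0],[255,[4.5,39,0],0],[255,[4.5,41,0],0],[255,[4.5,41,0],0]]' 50
python3 - <<'E'
from h import *
plan([.5648,-.2016,.082],-96.6)
p0=np.array([.5142,-.330]); t=state()["tcp_pos"]
print("joint",np.radians(8.27)-np.arctan2(-(t[0]-p0[0]),t[1]-p0[1]),np.hypot(*(t[:2]-p0)))
E
```

```text
clock: 16.62
tcp_pos: [0.5346, -0.1951, 0.0837]
ee_rot: [0.746, 0.666, -0.001, -0.001]
contact_force: [-8.2, 0.8, 11.5]
grip_width: 0.196
t 16.62 tcp [ 0.5346 -0.1951  0.0837] yaw -96.5 zaxis [-0.0029 -0.     -1.    ] shift [-3.  30.8  1.6] turn 0.002 grip 0.196 F [-8.16  0.83 11.55]
joint 0.29433580807742943 0.1363874455805245
```

```bash
python3 -m inch '[[255,[-0.2,3,-0.5],0],[255,[-0.6,7,-1],0],[255,[-1.2,12,-1],0],[255,[-2,17,-1],0],[255,[-2.7,21,-1],0],[255,[-3.3,24,-1],0],[255,[-3.5,26,-1],0],[255,[-3.5,26,-1],0],[255,[-3.5,26,-1],0]]' 50
python3 - <<'E'
from h import *
plan([.5648,-.2016,.082],-96.6)
p0=np.array([.5142,-.330]); t=state()["tcp_pos"]
print("joint",np.radians(8.27)-np.arctan2(-(t[0]-p0[0]),t[1]-p0[1]),np.hypot(*(t[:2]-p0)))
d=grab("side")
c=cv2.resize(d["image"][200:360,230:422],(720,600)); cv2.imwrite("pics/c15.png",cv2.convertScaleAbs(c,alpha=2.))
E
```

```text
clock: 17.37
tcp_pos: [0.5592, -0.2012, 0.0838]
ee_rot: [0.746, 0.666, -0.001, -0.002]
contact_force: [-8.6, 1.1, 6.5]
grip_width: 0.195
t 17.37 tcp [ 0.5592 -0.2012  0.0838] yaw -96.51 zaxis [-4.2e-03  9.0e-04 -1.0e+00] shift [0.2 5.6 1.8] turn 0.002 grip 0.195 F [-8.56  1.06  6.55]
joint 0.480411381177285 0.13647520972959043
```

View pics/c15.png

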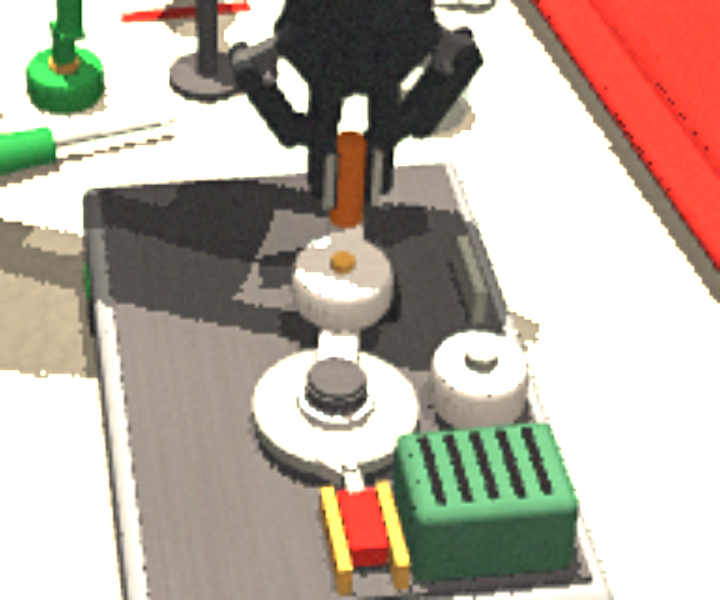

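```bash
python3 -m inch '[[255,[-0.3,2,0],0],[255,[-0.7,4,0],0],[255,[-1,6,0],0],[255,[-1,6,0],0],[255,[-1,6,0],0],[255,[-1,6,0],0]]' 50
python3 - <<'E'
from h import *
plan([.5648,-.2016,.082],-96.6)
p0=np.array([.5142,-.330]); t=state()["tcp_pos"]
print("joint",np.radians(8.27)-np.arctan2(-(t[0]-p0[0]),t[1]-p0[1]))
E
```

```text
clock: 17.92
tcp_pos: [0.5647, -0.2031, 0.0838]
ee_rot: [0.746, 0.666, -0.002, -0.002]
contact_force: [-10.0, 0.0, 6.7]
grip_width: 0.198
t 17.92 tcp [ 0.5647 -0.2031  0.0838] yaw -96.52 zaxis [-4.8e-03  6.0e-04 -1.0e+00] shift [ 1.5 -0.1  1.8] turn 0.001 grip 0.198 F [-10.01   0.03   6.73]
joint 0.5231892615375985
```

```bash
python3 -m inch '[[255,[-0.3,1,0],0],[255,[-0.7,2,0],0],[255,[-1,3,0],0],[255,[-1,3,0],0],[255,[-1,3,0],0],[255,[-1,3,0],0]]' 50
python3 - <<'E'
from h import *
plan([.5648,-.2016,.082],-96.6)
p0=np.array([.5142,-.330]); t=state()["tcp_pos"]
print("joint",np.radians(8.27)-np.arctan2(-(t[0]-p0[0]),t[1]-p0[1]))
E
```

```text
clock: 18.42
tcp_pos: [0.5657, -0.2034, 0.0836]
ee_rot: [0.746, 0.666, -0.003, -0.004]
contact_force: [-17.6, 2.5, 13.8]
grip_width: 0.199
t 18.42 tcp [ 0.5657 -0.2034  0.0836] yaw -96.5 zaxis [-0.0092  0.0025 -1.    ] shift [ 1.7 -1.1  1.6] turn 0.002 grip 0.199 F [-17.57   2.49  13.84]
joint 0.5306502955891305
```

The force jumped from 10 to 18 N for 1 mm of travel, so the arm is on its stop. Last looks before handing in.

```bash
python3 -m inch '[[255,[0,0,0],0],[255,[0,0,0],0],[255,[0,0,0],0],[255,[0,0,0],0]]' 50
python3 - <<'E'
from h import *
d=grab("side"); im0=np.load("side0.npz")["image"]
cv2.imwrite("pics/f_side.png",cv2.resize(d["image"][80:400,160:460],(562,600)))
P=cloud(d);im=d["image"].astype(int);b,g,r=im[...,0],im[...,1],im[...,2]
o=np.array([.5466,.1415,.056])
q=P[(b>1.3*g)&(b>1.4*r)&(b>35)&(d["depth"]>0)&(np.abs(P[...,0]-o[0])<.03)&(np.abs(P[...,1]-o[1])<.03)]-o
t=q[q[:,2]>.112]; print("tab",t.min(0).round(4),t.max(0).round(4),len(t))
ro=P[(r>1.4*g)&(g>1.2*b)&(r>70)&(P[...,2]>.09)&(np.abs(P[...,1]+.2)<.04)&(np.abs(P[...,0]-.56)<.04)]; print("post",ro.mean(0).round(4))
d2=grab("top"); cv2.imwrite("pics/f_top.png",d2["image"])
print(state()["contact_force"].round(1),state()["grip_width"],state()["clock"])
E
```

```text
clock: 18.75
tcp_pos: [0.5657, -0.2035, 0.0836]
ee_rot: [0.746, 0.666, -0.003, -0.004]
contact_force: [-17.6, 3.2, 12.6]
grip_width: 0.195
tab [-0.0124 -0.0148  0.1121] [0.005  0.0075 0.1445] 109
post [ 0.5635 -0.2101  0.1156]
[-17.7   3.   12.5] 0.19701097100270337 18.85
```

View pics/f_side.png

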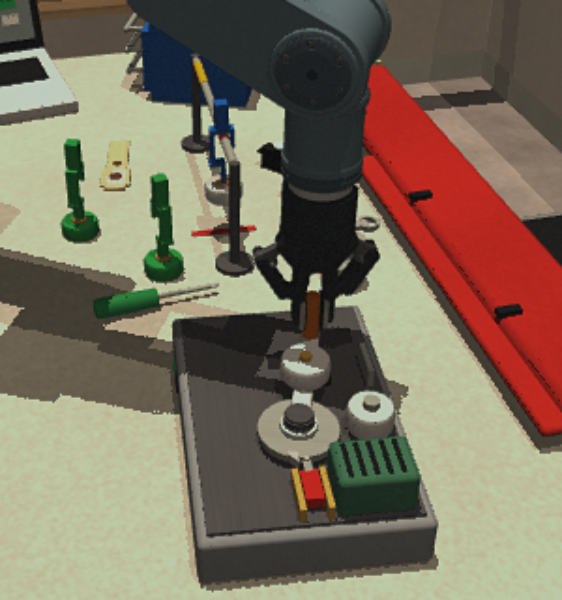

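View pics/f_top.png

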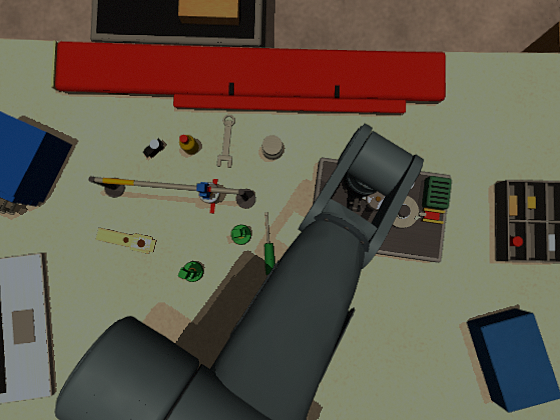

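The hanger hangs on the red mark (top px (207,188)). The fingers hold the post at the stop, and the bystanders are where they were. I hand it in.

```bash
python3 -c "
from rig import *
print(finish_job()); s=state(); print(s['clock'],s['tcp_pos'],s['contact_force'],s['grip_width'])"
```

```text
the job is handed in; nothing more can be done
None
the job is handed in; nothing more can be done
```

I hooked the blue hanger onto the yellow sleeve, slid it along the rail to the red mark and let it hang there. I then pinched the orange post, pushed the tensioner arm to its stop, and handed in at about 18.9 s while still holding it. The hand-in reports no verdict.

**Last checks:**
- **Hanger:** it hangs upright at the mark, within about 1 mm along the rail by the camera, with its tab top at about z 0.20 as expected and the gripper well clear.
- **Tensioner:** the post position gives a joint angle of about 0.53 rad. The push rose from 10 to about 18 N over the last 1 mm of travel, which means the arm is on the stop. The grip was still closed on the post.
- **Bystanders:** in the last top picture they looked unmoved. I compared by eye and did not measure them.

**What failed or disagreed:**
- **First grasp:** the fingers shut on nothing. The depth image put the fingertips about 32 mm higher than the reported TCP height and `tcp_to_tips` imply. I corrected by the camera and the second grasp held.
- **Hook entry:** the roller below the hook blocks a purely vertical approach. I brought the rail in sideways under the hook tip at the sleeve and then lowered the hanger.
- **Upward force:** the wrist read about 12 N upward while holding the post, unexplained but steady.
- **Pawl:** I did not measure it directly. Its click is inferred from the arm angle.

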